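# Sound the sensor well of a block warmer and fit the insert of its depth

## Robot

A 7-joint arm with a two-finger parallel gripper is mounted at the origin on the work surface. World frame = base frame: x ahead of the robot, y to its left, z up, the work surface at z = 0. Lengths are in m, angles in rad, forces in N, time in s.
With the tool pointing down it reaches from about 0.425 to 0.95 m from the base axis. Payload 4.7 kg.
Tool frame: the origin (TCP) lies midway between the tips of the shut fingers; the grasp point (between the pads) lies 19 mm behind it (r.hold_point_z is the distance from the TCP to the grasp point, in m); y points along the fingers, x is the direction in which the jaws open and shut, and the axes are right-handed (so a half turn about y gives the same grasp; the last joint's range is limited). The gripper opens to 85 mm and grips with 20 to 120 N. Pads are 22 mm wide; open, the fingers measure 114 mm over their backs; the gripper's body (76 mm by 85 mm) begins 54 mm behind the grasp point. The pads swing forward as they close: fully open they stand 13 mm farther back than shut.
Start: joints at [-1.17, 0.469, -0.049, 1.532, 0.024, 1.141, -0.082], TCP at [0.281, 0.614, 0.231] pointing down, gripper open.
Joint ranges: [-2.59, 2.59], [-0.33, 1.99], [-1.39, 1.29], [0.1, 2.45], [-1.04, 4.18], [0.21, 1.99], [-2.66, 2.66]. Speed limits (rad/s): [2.57, 2.57, 3.14, 3.14, 3.14, 3.14, 3.14].

## Interface

Orientations are given as [roll, pitch, yaw] about the fixed x, y, z axes, in that order (R = Rz(yaw) Ry(pitch) Rx(roll)).
In Python, from bench import r gives the robot as it stands.
- The arm moves only by the tool move_arm, never from a script. Its argument "rows" is a list of rows, each an object with "claw": the opening, from -1 (shut) to 1 (fully open), so that 0 is half open; "delta_pos": the shift along the tool's x, y, z in m, a list of three; "turn": the turn, a rotation vector about the tool's x, y, z in rad, a list of three. A call has 1 to 8 rows; each row is the pose to reach, as a shift and turn from the pose measured when the call began, along the tool's axes at that moment; what a row does not reach only later rows make up. A row lasts 1/12 s, in which the tool goes at most 41.7 mm and 7.16 degrees, less where a joint would pass 70% of its speed; a pose out of reach is approached as far as the arm can. A call with a gripper value outside its range is refused whole. The fingers move at their own pace and stop on an object; "grip_force" is the grip in N (left out, the last holds). Time passes only in rows, so rows that repeat a pose let the fingers close. It gives the time, the measured TCP pose, the force and the opening at its end, in the units of the state.
- r.observe(): the state, without advancing time (a new reading comes with each control period).
- r.snapshot(name): name is "side" or "top"; returns a dict with "image" (480x640x3 uint8, red, green, blue), "depth" (480x640 float32, m along the optical axis (not along the pixel's ray), 0 where there is no reading), "fx", "fy", "cx", "cy" (pixels), "R" (3x3) and "t" (3): a world point X has camera coordinates R X + t. Camera axes: x right, y down, z forward; pixel columns grow to the right and rows downward; lengths in m; the calibration is good to about 2 mm. A picture is of the moment at which its call begins.
- r.hand_in(): hands the job in, once; it reports no verdict.
The state is a dict: "clock": time; "q": joint angles; "joint_velocities": joint speeds; "joint_efforts": joint torques, N m; "position": TCP position; "ee_rot": TCP orientation; "ft_force": force on the tool from outside, world axes, zero at the start; "wrist_torque": the same for the moment, N m; "grip_width": finger opening in m.
Only numpy, scipy, OpenCV 4.12 (cv2) and the standard library are available. Lean on these libraries where they do the work, as an engineer would, in place of code of your own. Each camera call takes 0.05 s, during which the arm holds its last target.

## Task

Find out how deep the blind sensor well of the block warmer is by lowering the depth rod gently onto its floor, and put the rod back upright in its stand. Then take the one insert whose brass shank is as long as the well is deep and press it in gently until it rests on the floor, with its shoulder flush with the top of the aluminium block; never put a wrong insert into the well, and leave the other inserts and the bottle, beaker and jar where they are.

Things in the scene. Friction and masses are not known exactly. Their poses are not given: they have to be found in the camera images.
- warmer: block warmer, fixed: white case 170 mm (x) by 150 mm (y), 66 mm high, around a bare aluminium block 70 x 70 mm whose top is 70 mm above the bench. Origin: centre of the underside; z up, x from the front panel to the row of four orange tube caps (at x = 60 mm, tops 78 mm above the bench). The well is in the middle of the block, at x = -35 mm, y = 0
- well (a point): centre of the well's mouth, level with the block's top; axes as the warmer's. Vertical blind hole 17.2 mm wide, 2 mm chamfer; its rigid flat floor lies 26, 36 or 46 mm below this point. Four sprung balls 12 mm down leave 13.6 mm free: a centred rod passes; pushing an insert's foot past them takes about 6 to 14 N, then it slides with a few N and the balls click into its groove
- rod_center (a point): depth rod, half-way up on its axis, 53 mm above the tip; z up along it. Steel, 8 mm wide, below a dark collar (22 mm wide, 62 to 66 mm above the tip) and a black grip (14 mm wide, 66 to 106 mm above the tip); 60 g. Hangs upright in the stand by its collar. Green, yellow, red bands centred 26, 36, 46 mm above the tip: the one level with the block's top names the insert
- rod_tip (a point): centre of the lower end of the depth rod (1.5 mm chamfer)
- stand_hole (a point): centre of the mouth of the hole in the top of the grey rod stand (64 x 64 mm, 66 mm high, fixed); the hole is 11 mm wide with a 2 mm chamfer and goes through to the bench; the rod's collar rests on the top face, so that the tip then hangs 62 mm below this point
- rack: blue insert rack, a fixed block 56 mm (x) by 170 mm (y) and 28 mm high; its origin is the centre of its underside on the bench. Three holes 18.5 mm wide and 22 mm deep, in a row along its y axis at -55, 0 and +55 mm, each holding an insert upright with the foot 6 mm above the bench
- insert_green_center (a point): short insert: brass shank 16 mm wide, 26 mm long (3 mm chamfer at the foot, shallow groove 8 to 16 mm below the shoulder), with a green plastic grip 13 mm wide, 34 mm tall on top; 60 mm tall, 80 g. This point: half-way up on its axis, 30 mm above the foot; z up. Stands upright in any one of the rack's holes
- insert_green_shoulder (a point): on the axis of the short insert at the shoulder, where the brass shank ends and the green grip begins, 26 mm above the foot and 34 mm below the top of the grip
- insert_yellow_center (a point): middle insert: brass shank 16 mm wide, 36 mm long (3 mm chamfer at the foot, shallow groove 8 to 16 mm below the shoulder), with a yellow plastic grip 13 mm wide, 34 mm tall on top; 70 mm tall, 80 g. This point: half-way up on its axis, 35 mm above the foot; z up. Stands upright in any one of the rack's holes
- insert_yellow_shoulder (a point): on the axis of the middle insert at the shoulder, where the brass shank ends and the yellow grip begins, 36 mm above the foot and 34 mm below the top of the grip
- insert_red_center (a point): long insert: brass shank 16 mm wide, 46 mm long (3 mm chamfer at the foot, shallow groove 8 to 16 mm below the shoulder), with a red plastic grip 13 mm wide, 34 mm tall on top; 80 mm tall, 80 g. This point: half-way up on its axis, 40 mm above the foot; z up. Stands upright in any one of the rack's holes
- insert_red_shoulder (a point): on the axis of the long insert at the shoulder, where the brass shank ends and the red grip begins, 46 mm above the foot and 34 mm below the top of the grip
- bottle: bystander: amber glass bottle, 54 mm in diameter, 110 mm tall; origin at the centre of its underside
- beaker: bystander: glass beaker, 60 mm in diameter, 70 mm tall; origin at the centre of its underside
- jar: bystander: white sample jar, 44 mm in diameter, 50 mm tall; origin at the centre of its underside

How it is judged:
By the outcome, as a careful person would: the job done as asked, in the order asked, and still so for the second after the job is handed in, with the robot touching nothing.
It also fails if it takes over 67 s, if anything falls off the work surface, if the arm or the gripper's body presses on something with over 40 N, if the wrist force passes 120 N, or if a joint passes its speed limit or range.

## Working session

There is one attempt and no reset: what is moved stays moved. The work goes in short steps, Python scripts to look and compute and a tool call to move; the robot and the scene stay as the last step left them, time stands still between calls to the robot, and variables do not carry over. Pictures are saved under pics/ and viewed, and the job is handed in when it is done.

Besides the shell and the picture viewer there is one more tool, called after "Request:" as name([rows], argument=value, ...), one row to a line, values as JSON. move_arm: Moves the arm, as the interface text tells. Its arguments: {"type":"object","properties":{"rows":{"type":"array"},"grip_force":{"type":"number"}},"required":["rows"]}

```bash
ls; mkdir -p pics
cat > h.py <<'E'
import numpy as np, cv2
from bench import r
def snap(n,f=None):
    s=r.snapshot(n)
    if f: cv2.imwrite('pics/'+f+'.png',cv2.cvtColor(s['image'],cv2.COLOR_RGB2BGR))
    return s
def ray(s,u,v):
    R=np.array(s['R']);t=np.array(s['t'])
    d=R.T@np.array([(u-s['cx'])/s['fx'],(v-s['cy'])/s['fy'],1]); return -R.T@t,d
def onz(s,u,v,z):
    o,d=ray(s,u,v); return o+d*(z-o[2])/d[2]
def proj(s,X):
    c=np.array(s['R'])@np.array(X)+np.array(s['t']); return np.array([s['cx']+s['fx']*c[0]/c[2],s['cy']+s['fy']*c[1]/c[2]])
E
python3 - <<'E'
from h import *
np.set_printoptions(precision=4,suppress=True)
o=r.observe();print(o, r.hold_point_z)
for n in('side','top'):
    s=snap(n,n+'0');np.savez(n+'0.npz',**s);print(n,-np.array(s['R']).T@s['t'],s['R'],s['fx'])
E
```

```text
pics
{'clock': 0.0, 'q': array([-1.1699,  0.4695, -0.0486,  1.5337,  0.0241,  1.141 , -0.0823]), 'joint_velocities': array([ 0.001 , -0.001 , -0.0011, -0.0012,  0.0003, -0.0001,  0.0006]), 'joint_efforts': array([  0.0008, -51.0297,  -0.0464, -23.7715,   0.0106,   0.0073,
         0.    ]), 'position': array([0.281 , 0.6131, 0.2302]), 'ee_rot': array([-1.5709,  0.002 ,  1.141 ]), 'ft_force': array([ 0.43  , -0.6437,  0.4304]), 'wrist_torque': array([ 0.0376, -0.0024, -0.0409]), 'grip_width': 0.08554243323459704} 0.0187
side [0.4258 0.9308 0.8686] [[-0.9928 -0.1183 -0.0199]
 [-0.0619  0.6469 -0.7601]
 [ 0.1028 -0.7534 -0.6495]] 617.0397217644775
top [ 0.3667 -0.0032  1.2013] [[-0.0102 -0.9999  0.0099]
 [-0.9865  0.0085 -0.1633]
 [ 0.1632 -0.0114 -0.9865]] 590.2816156926449
```

View pics/side0.png

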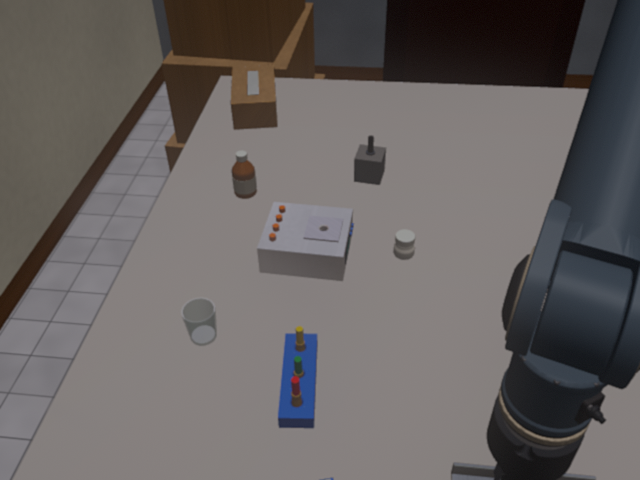

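View pics/top0.png

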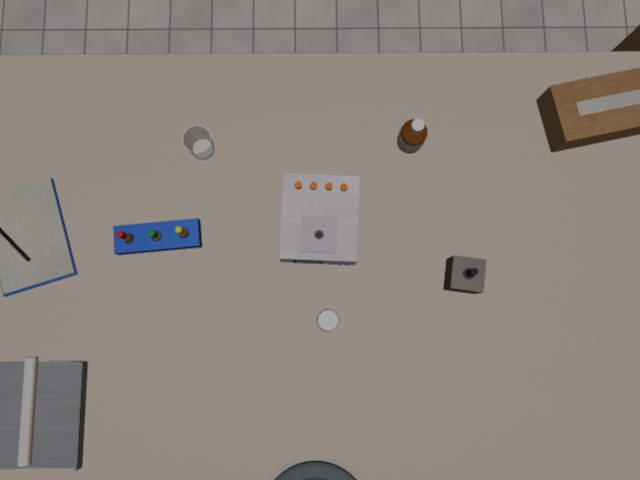

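Run:
```python
from h import *
def crop(n,b,k):
    s=np.load(n+'0.npz');im=s['image'][b[1]:b[3],b[0]:b[2],::-1];return cv2.resize(im,None,fx=k,fy=k,interpolation=cv2.INTER_CUBIC)
a=crop('top',(270,165,370,265),4);b=crop('top',(435,245,495,305),6.66)
cv2.imwrite('pics/ta.png',np.hstack([a,cv2.resize(b,(400,400))]))
a=crop('side',(255,195,355,275),4);b=crop('side',(340,130,400,190),5.34)
cv2.imwrite('pics/sa.png',np.hstack([a,cv2.resize(b,(320,320))]))
a=crop('top',(105,205,205,265),4);b=crop('side',(270,320,330,430),4);
cv2.imwrite('pics/ra.png',np.hstack([cv2.copyMakeBorder(a,0,200,0,0,0),b]))
```

```text
(no output)
```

View pics/ta.png

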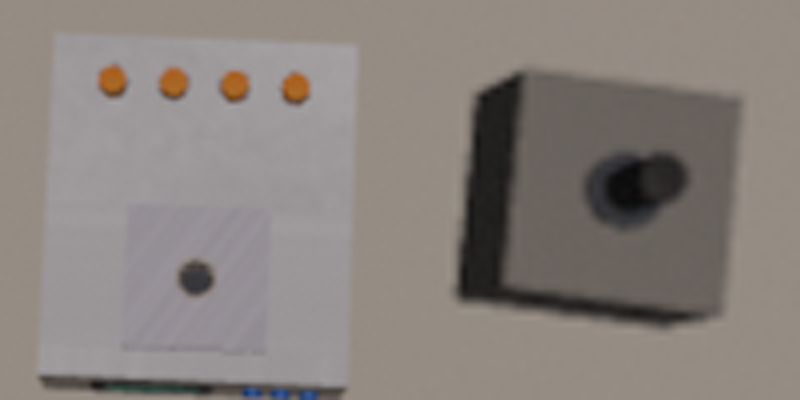

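View pics/sa.png

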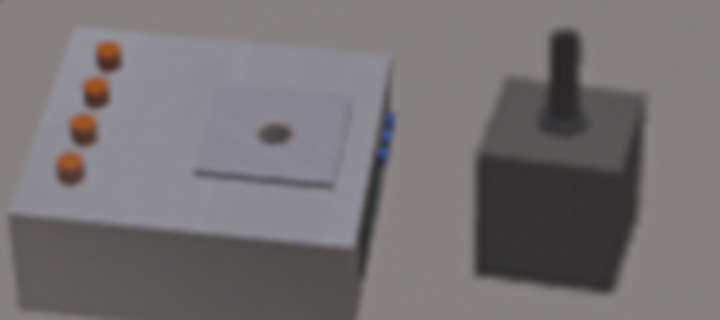

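View pics/ra.png

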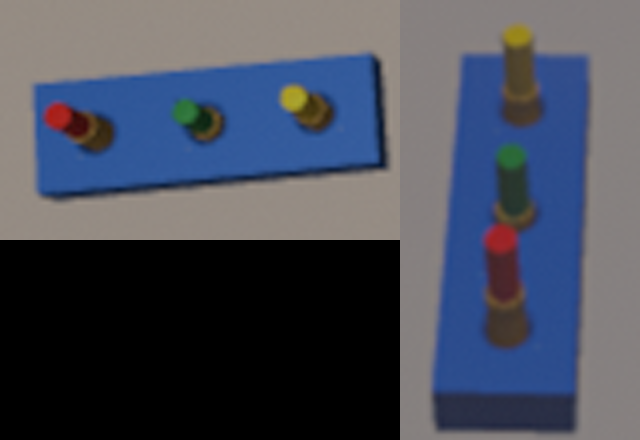

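```bash
cat > m.py <<'E'
from h import *
np.set_printoptions(precision=4,suppress=True)
S={n:dict(np.load(n+'0.npz')) for n in('top','side')}
def hsv(n,k=4):
    im=cv2.resize(S[n]['image'],None,fx=k,fy=k,interpolation=cv2.INTER_CUBIC);return cv2.cvtColor(im,cv2.COLOR_RGB2HSV)
def cen(n,box,f,k=4):
    h=hsv(n)[box[1]*k:box[3]*k,box[0]*k:box[2]*k].astype(int)
    m=f(h[...,0],h[...,1],h[...,2]).astype(np.uint8)
    N,L,st,c=cv2.connectedComponentsWithStats(m)
    if N<2: return None
    i=1+np.argmax(st[1:,4]);p=(c[i]+.5)/k-.5+np.array(box[:2]);return p,st[i]/k
E
python3 - <<'E'
from m import *
def rep(name,z,T,Sd):
    out=[]
    for n,a in(('top',T),('side',Sd)):
        c=cen(n,*a)
        if c is None: print(name,n,None);continue
        print(name,n,c[0],c[1],onz(S[n],*c[0],z))
dark=lambda h,s,v:v<110
rep('well',.07,((310,225,330,245),dark),((310,222,340,236),dark))
red=lambda h,s,v:((h<8)|(h>172))&(s>180)&(v>170)
grn=lambda h,s,v:(h>45)&(h<85)&(s>120)&(v>95)
yel=lambda h,s,v:(h>22)&(h<35)&(s>150)&(v>165)
tb=(105,205,205,265);sb=(270,320,330,430)
rep('red',.086,(tb,red),(sb,red));rep('grn',.066,(tb,grn),(sb,grn));rep('yel',.076,(tb,yel),(sb,yel))
org=lambda h,s,v:(h<20)&(s>150)
for i,(u,v) in enumerate([(298,185),(313,186),(329,186),(344,187)]):
    c=cen('top',(u-6,v-6,u+6,v+6),org);print('cap',c[0],onz(S['top'],*c[0],.078))
# rects by top hulls
blue=lambda h,s,v:(h>100)&(h<125)&(s>150)
for n,b in(('top',tb),('side',sb)):
    k=4;h=hsv(n)[b[1]*k:b[3]*k,b[0]*k:b[2]*k].astype(int);v=h[...,2]
    m=((h[...,0]>100)&(h[...,0]<125)&(h[...,1]>150)&(v>95)).astype(np.uint8)
    m=cv2.morphologyEx(m,cv2.MORPH_CLOSE,np.ones((45,45)))
    c=max(cv2.findContours(m,0,2)[0],key=cv2.contourArea)
    q=np.array([onz(S[n],p[0]/k-.375+b[0],p[1]/k-.375+b[1],.028)[:2] for p in c[:,0]],np.float32)
    print('rack',n,cv2.minAreaRect(q))
for n,p in (('top',(472,271.5)),('top',(469,270)),('side',(370.5,138)),):
    print('rodtop',n,p,onz(S[n],*p,.11))
b=(440,250,492,300);h=hsv('top')[b[1]*4:b[3]*4,b[0]*4:b[2]*4]
print(h[::16,::16,2])
E
```

```text
well top [318.5336 234.125 ] [  4.75   5.25   8.75   8.75 229.75] [ 0.5382 -0.0113  0.07  ]
well side [323.3385 228.1265] [  9.75   4.25   8.     4.75 123.25] [ 0.5393 -0.0078  0.07  ]
red top [117.4286 233.5357] [12.75 27.75  0.5   2.75  3.5 ] [0.5403 0.3718 0.086 ]
red side None
grn top [150.728  232.4476] [ 43.5   25.     5.75   5.75 100.75] [0.545  0.3143 0.066 ]
grn side [297.3656 358.47  ] [ 24.5   36.5    6.75   5.   100.  ] [0.5459 0.3158 0.066 ]
yel top [177.7995 228.9324] [71.25 22.25  4.25  4.25 58.75] [0.5498 0.2597 0.076 ]
yel side None
cap [297.658  184.7185] [0.6349 0.0286 0.078 ]
cap [312.9733 185.2832] [ 0.6335 -0.0013  0.078 ]
cap [328.2455 185.9298] [ 0.632  -0.0311  0.078 ]
cap [343.498  186.5515] [ 0.6305 -0.0608  0.078 ]
rack top ((0.5446026921272278, 0.3081545829772949), (0.05562369152903557, 0.1799873560667038), 4.79736328125)
rack side ((0.5454358458518982, 0.3170650601387024), (0.053997911512851715, 0.16807422041893005), 4.9057536125183105)
rodtop top (472, 271.5) [ 0.4596 -0.295   0.11  ]
rodtop top (469, 270) [ 0.4624 -0.2896  0.11  ]
rodtop side (370.5, 138) [ 0.461  -0.2895  0.11  ]
[[150 149 149 149 149 149 148 150 149 149 150 148 149]
 [150 149 149 152 149 150 149 149 149 149 148 149 149]
 [149 149 104  30 106 104 103 107 113 129 144 149 149]
 [150 153  31  45 106 106 105 105 104 104 103 103 150]
 [150 153  34  57 105 105 104 106 104 104 105 102 149]
 [149 146  33  66 105 105  79  39  35  37 105 101 149]
 [149 138  33  87 105 106  58  17  35  47 105 104 149]
 [149 121  31  99 107 106  96  58  71 105 104 113 149]
 [150  81  35 103 106 107 106 107 105 106 105 117 149]
 [149  59  34 108 107 107 107 106 106 105 105 125 149]
 [149 103  73  50  31  50  65  86 101 105 107 136 149]
 [149 149 149 149 149 152 148 139 120 118 142 149 149]
 [149 149 149 149 150 149 148 149 149 149 149 149 148]]
```

Run:
```python
from m import *
T,D=S['top'],S['side']
print('rod',onz(T,473.8,271.6,.11),onz(D,370.5,136.7,.11),'collar',onz(T,468.3,272.8,.07),onz(D,340+162/5.333-.4,130+118/5.333-.4,.07))
# stand top outline, top view
k=4;h=hsv('top')[245*k:305*k,435*k:495*k].astype(int)
m=((h[...,2]>88)&(h[...,2]<125)).astype(np.uint8);m=cv2.morphologyEx(m,cv2.MORPH_OPEN,np.ones((9,9)));m=cv2.morphologyEx(m,cv2.MORPH_CLOSE,np.ones((45,45)))
c=max(cv2.findContours(m,0,2)[0],key=cv2.contourArea)
q=np.array([onz(T,p[0]/k-.375+435,p[1]/k-.375+245,.066)[:2] for p in c[:,0]],np.float32);print('stand',cv2.minAreaRect(q))
# bright grip tops by depth of colors: side positions by crop ra (offset 270,320,scale4, x-400)
for nm,(x,y),z in(('yel',(517,36),.076),('grn',(512,156),.066),('red',(501,239),.086)): print(nm,'side',onz(D,(x-400)/4-.375+270,y/4-.375+320,z))
for nm,(x,y),z in(('yel',(293,99),.076),('grn',(186,112),.066),('red',(58,117),.086)): print(nm,'top',onz(T,x/4-.375+105,y/4-.375+205,z))
org=lambda h,s,v:(h<20)&(s>150)&(v>150)
for u,v in((108,53),(96,91),(84,128),(70,166)):
    u=int(u/4+255);v=int(v/4+195);c=cen('side',(u-6,v-6,u+6,v+6),org);print('cap',c[0],onz(D,*c[0],.077))
# depth check
print(T['depth'][205:210,290:295].mean(), D['depth'][400:405,400:405])
for n,s in S.items():
    u,v=(318,250) if n=='top' else (330,237)
    o,d=ray(s,u,v);print(n,o+d*s['depth'][v,u])
```

```text
rod [ 0.4594 -0.2984  0.11  ] [ 0.4613 -0.2951  0.11  ] collar [ 0.4605 -0.2985  0.07  ] [ 0.461  -0.2937  0.07  ]
stand ((0.45984938740730286, -0.2992289960384369), (0.06355136632919312, 0.06429199129343033), 81.5049057006836)
yel side [0.5506 0.2619 0.076 ]
grn side [0.5454 0.3161 0.066 ]
red side [0.5411 0.3708 0.086 ]
yel top [0.5489 0.2596 0.076 ]
grn top [0.5446 0.3135 0.066 ]
red top [0.5396 0.3686 0.086 ]
cap [281.5263 206.7281] [ 0.6323 -0.0598  0.077 ]
cap [278.3421 215.7277] [ 0.634  -0.0298  0.077 ]
cap [275.2773 224.9258] [ 0.6353 -0.0003  0.077 ]
cap [271.9313 234.6514] [0.6369 0.0298 0.077 ]
1.1569989 [[1.0095 1.0128 1.0112 1.013  1.0077]
 [1.0084 1.0111 1.0085 1.0084 1.0082]
 [1.0073 1.0045 1.0087 1.0079 1.0094]
 [1.0086 1.0081 1.0053 1.0046 1.0077]
 [1.0064 1.0036 1.0077 1.0047 1.0046]]
top [ 0.5074 -0.01    0.0689]
side [0.5238 0.013  0.0657]
```

```bash
cat >> h.py <<'E'
from scipy.spatial.transform import Rotation as Ro
def Rt(e): return Ro.from_euler('xyz',e)
def go(p,yaw=0.0,o=None):
    o=o or r.observe(); R=Rt(o['ee_rot']); Rg=Rt([-np.pi/2,0,yaw])
    d=R.inv().apply(np.array(p)-o['position']); t=(R.inv()*Rg).as_rotvec()
    print('clk %.2f'%o['clock'],'pos',o['position'].round(4),'rot',o['ee_rot'].round(4),'F',o['ft_force'].round(2),'w %.4f'%o['grip_width'],'q',o['q'].round(2))
    print('-> dpos',d.round(4),'turn',t.round(4))
E
python3 -c "
from h import *
go([.52,.33,.22],0)"
```

```text
clk 0.10 pos [0.281  0.6132 0.2304] rot [-1.5708  0.0018  1.141 ] F [0.12 1.07 0.7 ] w 0.0851 q [-1.17  0.47 -0.05  1.53  0.02  1.14 -0.08]
-> dpos [-0.1578  0.0106 -0.3352] turn [ 1.000e-03  1.141e+00 -1.600e-03]
```

Request:
move_arm([
  {"claw":0.3,"delta_pos":[-0.158,0.01,-0.335],"turn":[0,1.141,0]},
  {"claw":0.3,"delta_pos":[-0.158,0.01,-0.335],"turn":[0,1.141,0]},
  {"claw":0.3,"delta_pos":[-0.158,0.01,-0.335],"turn":[0,1.141,0]},
  {"claw":0.3,"delta_pos":[-0.158,0.01,-0.335],"turn":[0,1.141,0]},
  {"claw":0.3,"delta_pos":[-0.158,0.01,-0.335],"turn":[0,1.141,0]},
  {"claw":0.3,"delta_pos":[-0.158,0.01,-0.335],"turn":[0,1.141,0]},
  {"claw":0.3,"delta_pos":[-0.158,0.01,-0.335],"turn":[0,1.141,0]},
  {"claw":0.3,"delta_pos":[-0.158,0.01,-0.335],"turn":[0,1.141,0]},
])

```text
clock: 0.77
position: [0.4963, 0.3567, 0.2215]
ee_rot: [-1.572, 0.001, 0.135]
ft_force: [0.8, 1.0, 0.4]
grip_width: 0.0553
```

```bash
python3 -c "
from h import *
go([.4605,-.2965,.20],0)"
```

```text
clk 0.77 pos [0.4963 0.3567 0.2215] rot [-1.5723e+00  1.2000e-03  1.3500e-01] F [0.8  1.01 0.43] w 0.0553 q [-0.88  0.38  0.25  1.72 -0.1   1.06 -0.46]
-> dpos [-0.1234  0.0226 -0.6424] turn [ 0.0016  0.135  -0.0011]
```

Request:
move_arm([
  {"claw":0.3,"delta_pos":[-0.123,0.01,-0.642],"turn":[0,0.135,0]},
  {"claw":0.3,"delta_pos":[-0.123,0.01,-0.642],"turn":[0,0.135,0]},
  {"claw":0.3,"delta_pos":[-0.123,0.01,-0.642],"turn":[0,0.135,0]},
  {"claw":0.3,"delta_pos":[-0.123,0.01,-0.642],"turn":[0,0.135,0]},
  {"claw":0.3,"delta_pos":[-0.123,0.01,-0.642],"turn":[0,0.135,0]},
  {"claw":0.3,"delta_pos":[-0.123,0.01,-0.642],"turn":[0,0.135,0]},
  {"claw":0.3,"delta_pos":[-0.123,0.01,-0.642],"turn":[0,0.135,0]},
  {"claw":0.3,"delta_pos":[-0.123,0.01,-0.642],"turn":[0,0.135,0]},
])

```text
clock: 1.43
position: [0.4771, 0.0239, 0.217]
ee_rot: [-1.572, 0.001, 0.0]
ft_force: [0.6, -0.8, -0.4]
grip_width: 0.0554
```

```bash
python3 -c "
from h import *
go([.4605,-.2965,.16],0)"
```

```text
clk 1.43 pos [0.4771 0.0239 0.217 ] rot [-1.5722e+00  1.2000e-03  3.0000e-04] F [ 0.55 -0.85 -0.42] w 0.0554 q [-0.52  0.16  0.43  2.02 -0.08  0.97 -0.05]
-> dpos [-0.0167  0.0574 -0.3203] turn [ 0.0014  0.0003 -0.0012]
```

Request:
move_arm([
  {"claw":0.3,"delta_pos":[-0.0167,0.04,-0.32],"turn":[0.001,0,-0.001]},
  {"claw":0.3,"delta_pos":[-0.0167,0.04,-0.32],"turn":[0.001,0,-0.001]},
  {"claw":0.3,"delta_pos":[-0.0167,0.04,-0.32],"turn":[0.001,0,-0.001]},
  {"claw":0.3,"delta_pos":[-0.0167,0.04,-0.32],"turn":[0.001,0,-0.001]},
  {"claw":0.3,"delta_pos":[-0.0167,0.04,-0.32],"turn":[0.001,0,-0.001]},
  {"claw":0.3,"delta_pos":[-0.0167,0.04,-0.32],"turn":[0.001,0,-0.001]},
  {"claw":0.3,"delta_pos":[-0.0167,0.04,-0.32],"turn":[0.001,0,-0.001]},
  {"claw":0.3,"delta_pos":[-0.0167,0.04,-0.32],"turn":[0.001,0,-0.001]},
])

```text
clock: 2.1
position: [0.4593, -0.2994, 0.177]
ee_rot: [-1.572, 0.001, -0.002]
ft_force: [0.2, 0.9, 0.1]
grip_width: 0.0553
```

Run:
```python
from h import *
go([.4605,-.2965,.078],0)
s=snap('side','side1');t=snap('top')
im=cv2.resize(s['image'][70:200,300:440],None,fx=4,fy=4,interpolation=cv2.INTER_CUBIC)[...,::-1]
cv2.imwrite('pics/a1.png',im)
```

```text
clk 2.10 pos [ 0.4593 -0.2994  0.177 ] rot [-1.572e+00  8.000e-04 -1.900e-03] F [0.19 0.86 0.14] w 0.0553 q [ 0.04  0.35  0.59  1.92 -0.24  0.93  0.74]
-> dpos [0.0013 0.099  0.003 ] turn [ 0.0012 -0.0019 -0.0008]
```

View pics/a1.png

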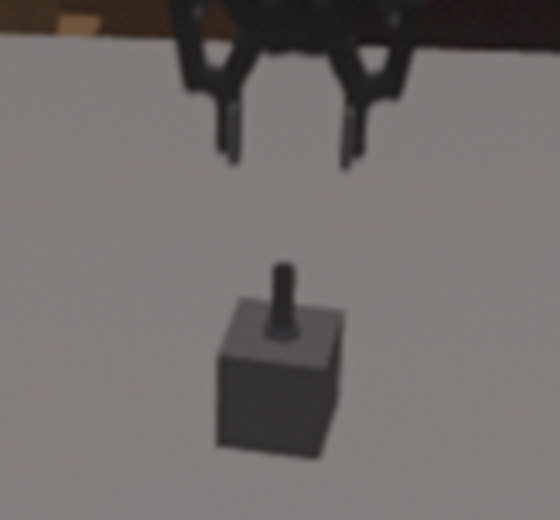

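Request:
move_arm([
  {"claw":0.3,"delta_pos":[0.001,0.04,0.003],"turn":[0.001,-0.002,-0.001]},
  {"claw":0.3,"delta_pos":[0.001,0.07,0.003],"turn":[0.001,-0.002,-0.001]},
  {"claw":0.3,"delta_pos":[0.001,0.09,0.003],"turn":[0.001,-0.002,-0.001]},
  {"claw":0.3,"delta_pos":[0.001,0.099,0.003],"turn":[0.001,-0.002,-0.001]},
  {"claw":0.3,"delta_pos":[0.001,0.099,0.003],"turn":[0.001,-0.002,-0.001]},
  {"claw":0.3,"delta_pos":[0.001,0.099,0.003],"turn":[0.001,-0.002,-0.001]},
], grip_force=40)

```text
clock: 2.7
position: [0.4591, -0.2999, 0.0784]
ee_rot: [-1.574, 0.001, -0.007]
ft_force: [0.0, -0.6, -0.3]
grip_width: 0.0553
```

Run:
```python
from h import *
go([.4605,-.2965,.078],0)
s=snap('side')
im=cv2.resize(s['image'][90:190,320:420],None,fx=6,fy=6,interpolation=cv2.INTER_CUBIC)[...,::-1]
cv2.imwrite('pics/a2.png',im)
```

```text
clk 2.70 pos [ 0.4591 -0.2999  0.0784] rot [-1.5742e+00  7.0000e-04 -7.1000e-03] F [ 0.05 -0.62 -0.34] w 0.0553 q [ 0.1   0.49  0.52  2.   -0.35  0.73  0.82]
-> dpos [0.0013 0.0004 0.0034] turn [ 0.0034 -0.0071 -0.0007]
```

View pics/a2.png

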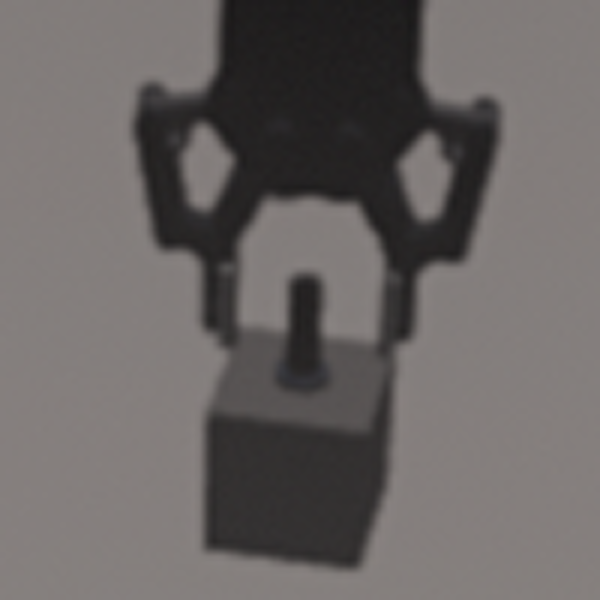

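Request:
move_arm([
  {"claw":0.3,"delta_pos":[0.001,0.0,0.003],"turn":[0.003,-0.007,0]},
  {"claw":0.3,"delta_pos":[0.001,0.0,0.003],"turn":[0.003,-0.007,0]},
  {"claw":-1,"delta_pos":[0.001,0.0,0.003],"turn":[0.003,-0.007,0]},
  {"claw":-1,"delta_pos":[0.001,0.0,0.003],"turn":[0.003,-0.007,0]},
  {"claw":-1,"delta_pos":[0.001,0.0,0.003],"turn":[0.003,-0.007,0]},
  {"claw":-1,"delta_pos":[0.001,0.0,0.003],"turn":[0.003,-0.007,0]},
  {"claw":-1,"delta_pos":[0.001,0.0,0.003],"turn":[0.003,-0.007,0]},
  {"claw":-1,"delta_pos":[0.001,0.0,0.003],"turn":[0.003,-0.007,0]},
], grip_force=40)

```text
clock: 3.42
position: [0.4607, -0.2974, 0.0795]
ee_rot: [-1.572, -0.001, -0.0]
ft_force: [0.0, 1.4, 5.2]
grip_width: 0.0127
```

Run:
```python
from h import *
go([.4605,-.2965,.178],0)
s=snap('side')
im=cv2.resize(s['image'][90:190,320:420],None,fx=6,fy=6,interpolation=cv2.INTER_CUBIC)[...,::-1]
cv2.imwrite('pics/a3.png',im)
```

```text
clk 3.42 pos [ 0.4607 -0.2974  0.0795] rot [-1.5718e+00 -1.1000e-03 -3.0000e-04] F [0.05 1.38 5.21] w 0.0127 q [ 0.1   0.49  0.51  2.   -0.35  0.74  0.83]
-> dpos [-0.0001 -0.0985  0.0008] turn [ 0.001  -0.0003  0.0011]
```

View pics/a3.png

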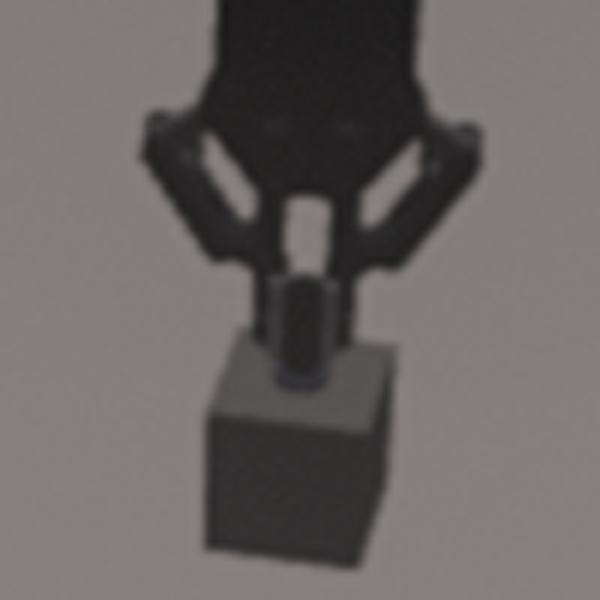

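Request:
move_arm([
  {"claw":-1,"delta_pos":[0,-0.02,0.0],"turn":[0.001,0,0.001]},
  {"claw":-1,"delta_pos":[0,-0.05,0.0],"turn":[0.001,0,0.001]},
  {"claw":-1,"delta_pos":[0,-0.08,0.0],"turn":[0.001,0,0.001]},
  {"claw":-1,"delta_pos":[0,-0.11,0.0],"turn":[0.001,0,0.001]},
  {"claw":-1,"delta_pos":[0,-0.13,0.0],"turn":[0.001,0,0.001]},
  {"claw":-1,"delta_pos":[0,-0.13,0.0],"turn":[0.001,0,0.001]},
])

```text
clock: 3.97
position: [0.4626, -0.2991, 0.2135]
ee_rot: [-1.574, -0.008, -0.001]
ft_force: [0.5, -0.3, -0.5]
grip_width: 0.0128
```

Run:
```python
from h import *
go([.539,-.0108,.19],0)
s=snap('side')
im=cv2.resize(s['image'][50:190,310:430],None,fx=4,fy=4,interpolation=cv2.INTER_CUBIC)[...,::-1]
cv2.imwrite('pics/a4.png',im)
```

```text
clk 3.97 pos [ 0.4626 -0.2991  0.2135] rot [-1.5743e+00 -7.8000e-03 -6.0000e-04] F [ 0.5  -0.27 -0.48] w 0.0128 q [ 0.01  0.31  0.61  1.88 -0.21  1.    0.71]
-> dpos [0.076  0.0231 0.2884] turn [ 0.0035 -0.0006  0.0078]
```

View pics/a4.png

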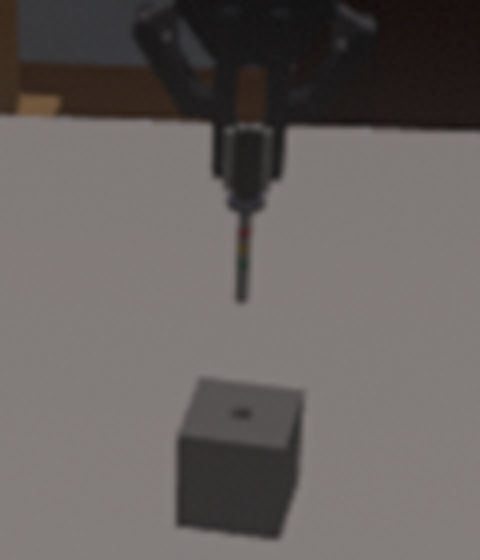

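Request:
move_arm([
  {"claw":-1,"delta_pos":[0.076,0.0,0.288],"turn":[0.0035,0,0.008]},
  {"claw":-1,"delta_pos":[0.076,0.0,0.288],"turn":[0.0035,0,0.008]},
  {"claw":-1,"delta_pos":[0.076,0.0,0.288],"turn":[0.0035,0,0.008]},
  {"claw":-1,"delta_pos":[0.076,0.0,0.288],"turn":[0.0035,0,0.008]},
  {"claw":-1,"delta_pos":[0.076,0.023,0.288],"turn":[0.0035,0,0.008]},
  {"claw":-1,"delta_pos":[0.076,0.023,0.288],"turn":[0.0035,0,0.008]},
  {"claw":-1,"delta_pos":[0.076,0.023,0.288],"turn":[0.0035,0,0.008]},
  {"claw":-1,"delta_pos":[0.076,0.023,0.288],"turn":[0.0035,0,0.008]},
])

```text
clock: 4.68
position: [0.5374, -0.001, 0.1848]
ee_rot: [-1.566, 0.008, 0.011]
ft_force: [-0.8, 0.7, -0.6]
grip_width: 0.0129
```

Run:
```python
from h import *
go([.539,-.0108,.17],0)
s=snap('side');t=snap('top')
np.savez('sw.npz',**s);np.savez('tw.npz',**t)
a=cv2.resize(s['image'][150:260,270:380],(440,440),interpolation=cv2.INTER_CUBIC)[...,::-1]
b=cv2.resize(t['image'][190:280,280:370],(360,360),interpolation=cv2.INTER_CUBIC)[...,::-1]
cv2.imwrite('pics/a5.png',np.hstack([a,cv2.copyMakeBorder(b,0,80,0,0,0)]))
b=(455,255,485,285);
cv2.imwrite('pics/a6.png',cv2.resize(t['image'][255:285,455:485],(600,600),interpolation=cv2.INTER_CUBIC)[...,::-1])
```

```text
clk 4.68 pos [ 0.5374 -0.001   0.1848] rot [-1.5658  0.0083  0.0111] F [-0.8   0.68 -0.59] w 0.0129 q [-0.45  0.31  0.47  1.93 -0.18  0.95  0.12]
-> dpos [ 0.0016  0.0147 -0.0099] turn [-0.005   0.0111 -0.0083]
```

View pics/a5.png

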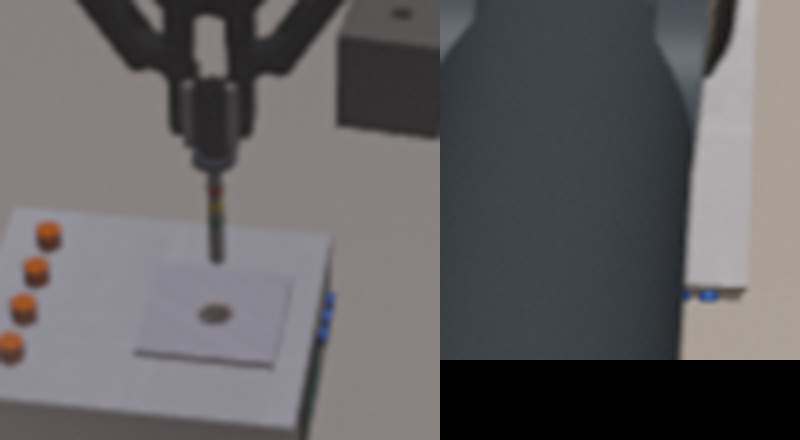

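View pics/a6.png

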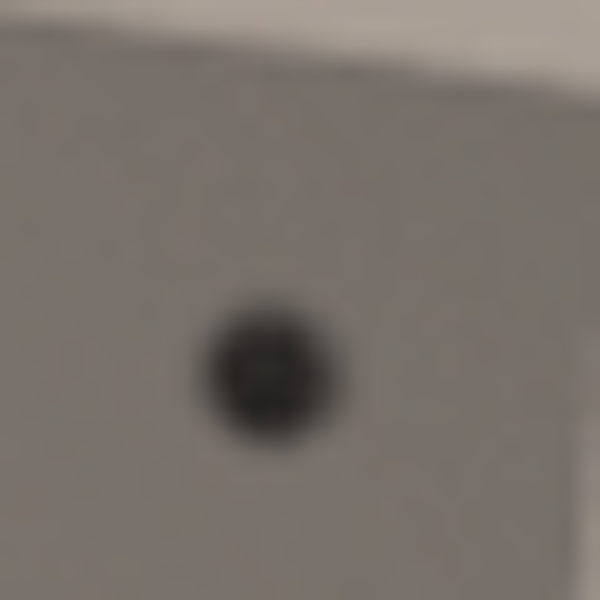

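Run:
```python
from h import *
np.set_printoptions(precision=4,suppress=True)
s=dict(np.load('sw.npz'));t=dict(np.load('tw.npz'))
R=Rt([-1.5658,.0083,.0111]);p=np.array([.5374,-.001,.1848]);tip=p+R.apply([0,.0755,0]);print('tip pred',tip,proj(s,tip))
g=cv2.resize(s['image'],None,fx=4,fy=4,interpolation=cv2.INTER_CUBIC)
for z in(.106,.109,.112):print(onz(s,323.8,215.1,z))
print('hole top',onz(t,455+270/20-.475,255+375/20-.475,.066))
# hole side: crop(402,13)/4
print('hole side',onz(s,270+402/4-.4,150+13/4-.4,.066))
print('well side',onz(s,270+215/4-.4,150+314/4-.4,.07))
# well relative to tip image
go([.539,-.0108,.165])
```

```text
tip pred [ 0.5368 -0.0006  0.1093] [323.9767 215.2076]
[ 0.5376 -0.005   0.106 ]
[ 0.5372 -0.0013  0.109 ]
[0.5368 0.0024 0.112 ]
hole top [ 0.46   -0.2989  0.066 ]
hole side [ 0.4606 -0.2951  0.066 ]
well side [ 0.5393 -0.0079  0.07  ]
clk 4.78 pos [ 0.5369 -0.0066  0.1856] rot [-1.5691  0.0081  0.0061] F [-0.11  0.88 -1.16] w 0.0124 q [-0.45  0.31  0.48  1.93 -0.18  0.95  0.12]
-> dpos [ 0.0023  0.0205 -0.0042] turn [-0.0017  0.0061 -0.0081]
```

Run:
```python
from h import *
go([.539,-.009,.157])
```

```text
clk 4.78 pos [ 0.5369 -0.0066  0.1856] rot [-1.5691  0.0081  0.0061] F [-0.11  0.88 -1.16] w 0.0124 q [-0.45  0.31  0.48  1.93 -0.18  0.95  0.12]
-> dpos [ 0.0023  0.0286 -0.0024] turn [-0.0017  0.0061 -0.0081]
```

Request:
move_arm([
  {"claw":-1,"delta_pos":[0.0023,0.01,-0.0024],"turn":[-0.002,0.006,-0.008]},
  {"claw":-1,"delta_pos":[0.0023,0.02,-0.0024],"turn":[-0.002,0.006,-0.008]},
  {"claw":-1,"delta_pos":[0.0023,0.0286,-0.0024],"turn":[-0.002,0.006,-0.008]},
  {"claw":-1,"delta_pos":[0.0023,0.0286,-0.0024],"turn":[-0.002,0.006,-0.008]},
  {"claw":-1,"delta_pos":[0.0023,0.0286,-0.0024],"turn":[-0.002,0.006,-0.008]},
  {"claw":-1,"delta_pos":[0.0023,0.0286,-0.0024],"turn":[-0.002,0.006,-0.008]},
])

```text
clock: 5.28
position: [0.539, -0.0098, 0.1571]
ee_rot: [-1.571, -0.0, -0.001]
ft_force: [-0.5, -0.2, -0.9]
grip_width: 0.013
```

Run:
```python
from h import *
go([.539,-.009,.14])
s=snap('side');np.savez('sw2.npz',**s)
cv2.imwrite('pics/a7.png',cv2.resize(s['image'][180:250,280:370],None,fx=8,fy=8,interpolation=cv2.INTER_CUBIC)[...,::-1])
```

```text
clk 5.28 pos [ 0.539  -0.0098  0.1571] rot [-1.5712e+00 -1.0000e-04 -1.1000e-03] F [-0.5  -0.17 -0.95] w 0.0130 q [-0.44  0.35  0.47  1.96 -0.2   0.88  0.14]
-> dpos [-0.      0.0171  0.0008] turn [ 0.0004 -0.0011  0.0001]
```

View pics/a7.png

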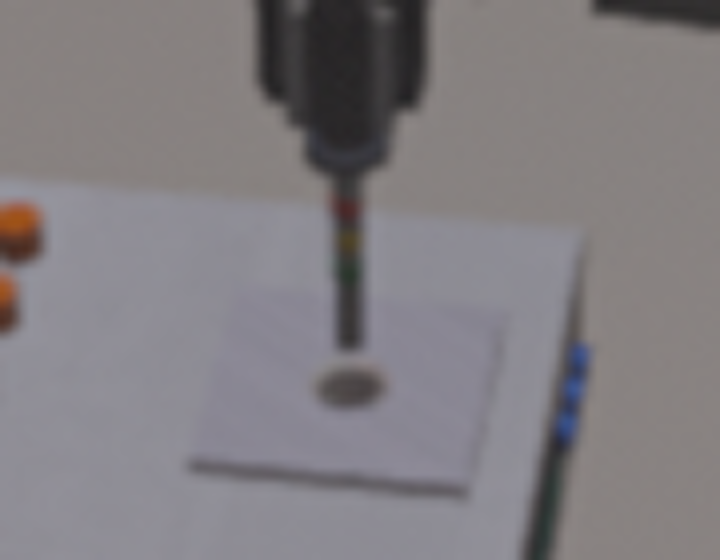

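Run:
```python
from h import *
s=dict(np.load('sw2.npz'))
for P in([.539,-.0098,.0816],[.539,-.0098,.07],[.539,-.0068,.07],[.539,-.0128,.07]):
    p=proj(s,P);print(P,(p+.5-[280,180])*8)
```

```text
[0.539, -0.0098, 0.0816] [352.22625686 348.434678  ]
[0.539, -0.0098, 0.07] [352.78938172 383.986378  ]
[0.539, -0.0068, 0.07] [351.48034584 391.67127834]
[0.539, -0.0128, 0.07] [354.09365025 376.32946509]
```

Request:
move_arm([
  {"claw":-1,"delta_pos":[0,0.003,0.0025],"turn":[0,-0.001,0]},
  {"claw":-1,"delta_pos":[0,0.006,0.0025],"turn":[0,-0.001,0]},
  {"claw":-1,"delta_pos":[0,0.009,0.0025],"turn":[0,-0.001,0]},
  {"claw":-1,"delta_pos":[0,0.009,0.0025],"turn":[0,-0.001,0]},
  {"claw":-1,"delta_pos":[0,0.009,0.0025],"turn":[0,-0.001,0]},
])

```text
clock: 5.75
position: [0.539, -0.007, 0.1481]
ee_rot: [-1.571, -0.0, 0.0]
ft_force: [-0.4, 0.2, -0.6]
grip_width: 0.0126
```

Run:
```python
from h import *
go([.539,-.0075,.13])
s=snap('side');np.savez('sw2.npz',**s)
cv2.imwrite('pics/a8.png',cv2.resize(s['image'][190:250,290:360],None,fx=10,fy=10,interpolation=cv2.INTER_CUBIC)[...,::-1])
```

```text
clk 5.75 pos [ 0.539  -0.007   0.1481] rot [-1.5712e+00 -2.0000e-04  4.0000e-04] F [-0.43  0.19 -0.56] w 0.0126 q [-0.44  0.36  0.46  1.97 -0.21  0.86  0.14]
-> dpos [-0.      0.0181 -0.0005] turn [0.0004 0.0004 0.0002]
```

View pics/a8.png

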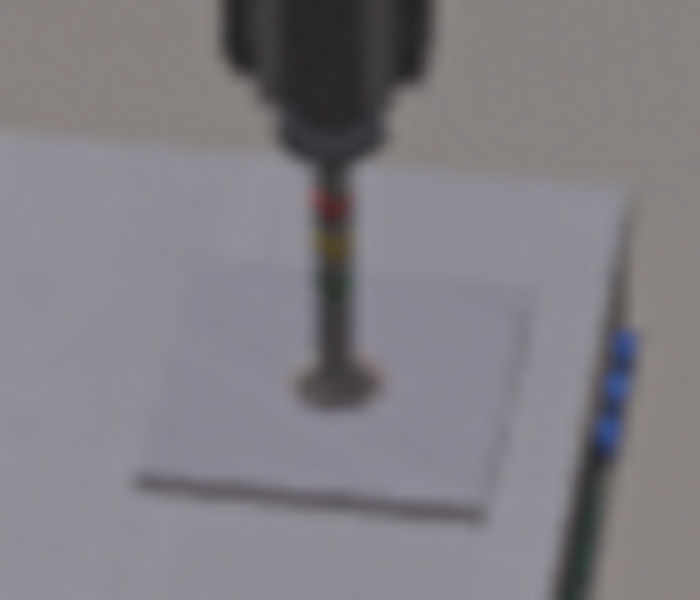

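Request:
move_arm([
  {"claw":-1,"delta_pos":[0,0.003,0],"turn":[0,0,0]},
  {"claw":-1,"delta_pos":[0,0.006,0],"turn":[0,0,0]},
  {"claw":-1,"delta_pos":[0,0.009,0],"turn":[0,0,0]},
  {"claw":-1,"delta_pos":[0,0.009,0],"turn":[0,0,0]},
])

```text
clock: 6.13
position: [0.5387, -0.007, 0.1385]
ee_rot: [-1.571, 0.001, 0.0]
ft_force: [0.0, 0.1, 0.0]
grip_width: 0.0125
```

Request:
move_arm([
  {"claw":-1,"delta_pos":[0,0.003,0],"turn":[0,0,0]},
  {"claw":-1,"delta_pos":[0,0.006,0],"turn":[0,0,0]},
  {"claw":-1,"delta_pos":[0,0.009,0],"turn":[0,0,0]},
  {"claw":-1,"delta_pos":[0,0.009,0],"turn":[0,0,0]},
])

```text
clock: 6.47
position: [0.5382, -0.007, 0.1288]
ee_rot: [-1.572, 0.002, 0.0]
ft_force: [0.3, 0.1, -0.5]
grip_width: 0.013
```

Run:
```python
from h import *
go([.539,-.0075,.12])
print(r.observe()['wrist_torque'])
s=snap('side');np.savez('sw2.npz',**s)
cv2.imwrite('pics/a9.png',cv2.resize(s['image'][190:250,290:360],None,fx=10,fy=10,interpolation=cv2.INTER_CUBIC)[...,::-1])
```

```text
clk 6.47 pos [ 0.5382 -0.007   0.1288] rot [-1.5715e+00  2.1000e-03  4.0000e-04] F [ 0.31  0.09 -0.53] w 0.0130 q [-0.42  0.39  0.45  1.98 -0.23  0.82  0.16]
-> dpos [ 0.0008  0.0088 -0.0005] turn [ 0.0007  0.0004 -0.0021]
[-0.00775068 -0.02175275 -0.01464788]
```

View pics/a9.png

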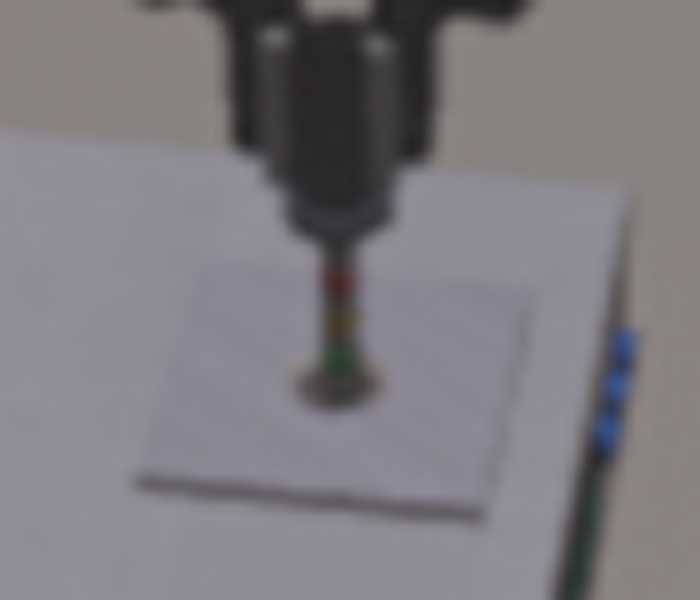

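Request:
move_arm([
  {"claw":-1,"delta_pos":[0.0008,0.003,0],"turn":[0,0,-0.002]},
  {"claw":-1,"delta_pos":[0.0008,0.006,0],"turn":[0,0,-0.002]},
  {"claw":-1,"delta_pos":[0.0008,0.008,0],"turn":[0,0,-0.002]},
  {"claw":-1,"delta_pos":[0.0008,0.009,0],"turn":[0,0,-0.002]},
  {"claw":-1,"delta_pos":[0.0008,0.01,0],"turn":[0,0,-0.002]},
  {"claw":-1,"delta_pos":[0.0008,0.0105,0],"turn":[0,0,-0.002]},
  {"claw":-1,"delta_pos":[0.0008,0.0105,0],"turn":[0,0,-0.002]},
])

```text
clock: 7.1
position: [0.5392, -0.0071, 0.1185]
ee_rot: [-1.572, -0.0, 0.0]
ft_force: [-0.5, 0.2, 0.5]
grip_width: 0.013
```

Request:
move_arm([
  {"claw":-1,"delta_pos":[0,0.001,0],"turn":[0,0,0]},
  {"claw":-1,"delta_pos":[0,0.002,0],"turn":[0,0,0]},
  {"claw":-1,"delta_pos":[0,0.002,0],"turn":[0,0,0]},
])

```text
clock: 7.35
position: [0.5391, -0.0071, 0.1164]
ee_rot: [-1.571, -0.0, 0.0]
ft_force: [-1.2, -0.3, -1.0]
grip_width: 0.0129
```

Request:
move_arm([
  {"claw":-1,"delta_pos":[0,0.003,0],"turn":[0,0,0]},
  {"claw":-1,"delta_pos":[0,0.0045,0],"turn":[0,0,0]},
  {"claw":-1,"delta_pos":[0,0.0055,0],"turn":[0,0,0]},
  {"claw":-1,"delta_pos":[0,0.0065,0],"turn":[0,0,0]},
  {"claw":-1,"delta_pos":[0,0.0075,0],"turn":[0,0,0]},
  {"claw":-1,"delta_pos":[0,0.008,0],"turn":[0,0,0]},
  {"claw":-1,"delta_pos":[0,0.008,0],"turn":[0,0,0]},
])

```text
clock: 7.93
position: [0.5394, -0.0072, 0.1092]
ee_rot: [-1.571, -0.0, 0.0]
ft_force: [-1.2, 0.6, 5.7]
grip_width: 0.0126
```

Run:
```python
from h import *
go([.539,-.0075,.17])
s=snap('side');np.savez('sw3.npz',**s)
cv2.imwrite('pics/a10.png',cv2.resize(s['image'][190:250,290:360],None,fx=10,fy=10,interpolation=cv2.INTER_CUBIC)[...,::-1])
```

```text
clk 7.93 pos [ 0.5394 -0.0072  0.1092] rot [-1.5711e+00 -5.0000e-04  1.0000e-04] F [-1.19  0.56  5.73] w 0.0126 q [-0.41  0.42  0.44  2.   -0.25  0.78  0.17]
-> dpos [-0.0004 -0.0608 -0.0004] turn [0.0003 0.0001 0.0005]
```

View pics/a10.png

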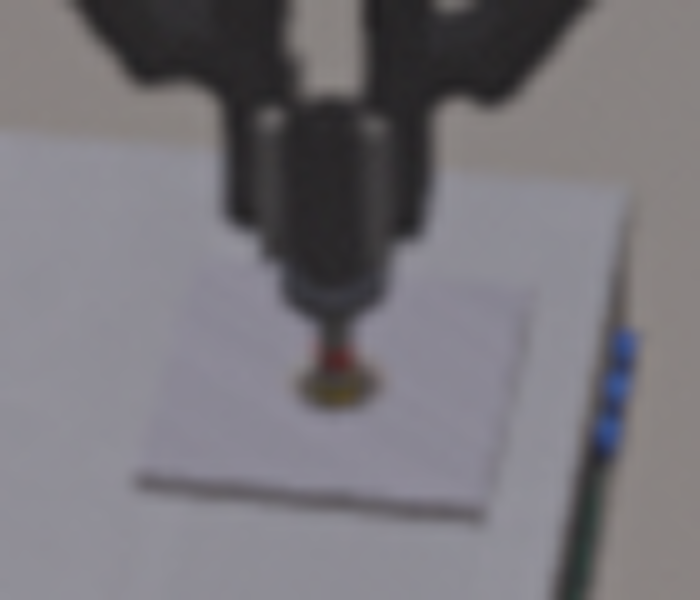

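Request:
move_arm([
  {"claw":-1,"delta_pos":[0,-0.015,0],"turn":[0,0,0]},
  {"claw":-1,"delta_pos":[0,-0.035,0],"turn":[0,0,0]},
  {"claw":-1,"delta_pos":[0,-0.06,0],"turn":[0,0,0]},
  {"claw":-1,"delta_pos":[0,-0.09,0],"turn":[0,0,0]},
  {"claw":-1,"delta_pos":[0,-0.1,0],"turn":[0,0,0]},
  {"claw":-1,"delta_pos":[0,-0.1,0],"turn":[0,0,0]},
])

```text
clock: 8.48
position: [0.5412, -0.0072, 0.2119]
ee_rot: [-1.57, -0.007, 0.0]
ft_force: [-0.0, -0.7, -1.3]
grip_width: 0.013
```

Run:
```python
from h import *
go([.4607,-.2974,.19])
```

```text
clk 8.48 pos [ 0.5412 -0.0072  0.2119] rot [-1.57e+00 -6.60e-03  1.00e-04] F [-0.02 -0.71 -1.25] w 0.0130 q [-0.47  0.28  0.49  1.9  -0.16  0.99  0.1 ]
-> dpos [-0.0807  0.0211 -0.2902] turn [-0.0008  0.0001  0.0066]
```

Request:
move_arm([
  {"claw":-1,"delta_pos":[-0.0807,0,-0.29],"turn":[-0.001,0,0.0066]},
  {"claw":-1,"delta_pos":[-0.0807,0,-0.29],"turn":[-0.001,0,0.0066]},
  {"claw":-1,"delta_pos":[-0.0807,0,-0.29],"turn":[-0.001,0,0.0066]},
  {"claw":-1,"delta_pos":[-0.0807,0,-0.29],"turn":[-0.001,0,0.0066]},
  {"claw":-1,"delta_pos":[-0.0807,0.02,-0.29],"turn":[-0.001,0,0.0066]},
  {"claw":-1,"delta_pos":[-0.0807,0.02,-0.29],"turn":[-0.001,0,0.0066]},
  {"claw":-1,"delta_pos":[-0.0807,0.02,-0.29],"turn":[-0.001,0,0.0066]},
  {"claw":-1,"delta_pos":[-0.0807,0.02,-0.29],"turn":[-0.001,0,0.0066]},
])

```text
clock: 9.15
position: [0.4559, -0.3038, 0.1891]
ee_rot: [-1.574, 0.004, -0.01]
ft_force: [1.1, -0.0, -0.1]
grip_width: 0.0125
```

Run:
```python
from h import *
go([.4607,-.2974,.15])
```

```text
clk 9.15 pos [ 0.4559 -0.3038  0.1891] rot [-1.5741  0.0043 -0.0097] F [ 1.11 -0.05 -0.13] w 0.0125 q [ 0.02  0.34  0.61  1.91 -0.23  0.96  0.73]
-> dpos [0.0049 0.0391 0.0066] turn [ 0.0033 -0.0097 -0.0043]
```

Request:
move_arm([
  {"claw":-1,"delta_pos":[0.0049,0.01,0.0066],"turn":[0.003,-0.01,-0.004]},
  {"claw":-1,"delta_pos":[0.0049,0.025,0.0066],"turn":[0.003,-0.01,-0.004]},
  {"claw":-1,"delta_pos":[0.0049,0.037,0.0066],"turn":[0.003,-0.01,-0.004]},
  {"claw":-1,"delta_pos":[0.0049,0.037,0.0066],"turn":[0.003,-0.01,-0.004]},
  {"claw":-1,"delta_pos":[0.0049,0.037,0.0066],"turn":[0.003,-0.01,-0.004]},
  {"claw":-1,"delta_pos":[0.0049,0.037,0.0066],"turn":[0.003,-0.01,-0.004]},
])

```text
clock: 9.65
position: [0.4612, -0.2966, 0.152]
ee_rot: [-1.571, 0.0, 0.002]
ft_force: [-0.2, 0.5, -1.4]
grip_width: 0.0131
```

Run:
```python
from h import *
go([.4607,-.2974,.14])
s=snap('side');np.savez('sw4.npz',**s)
cv2.imwrite('pics/a11.png',cv2.resize(s['image'][110:190,330:410],None,fx=7,fy=7,interpolation=cv2.INTER_CUBIC)[...,::-1])
```

```text
clk 9.65 pos [ 0.4612 -0.2966  0.152 ] rot [-1.5709e+00  3.0000e-04  1.7000e-03] F [-0.24  0.54 -1.42] w 0.0131 q [ 0.04  0.39  0.58  1.95 -0.27  0.88  0.76]
-> dpos [-0.0005  0.012  -0.0008] turn [ 0.0001  0.0017 -0.0003]
```

View pics/a11.png

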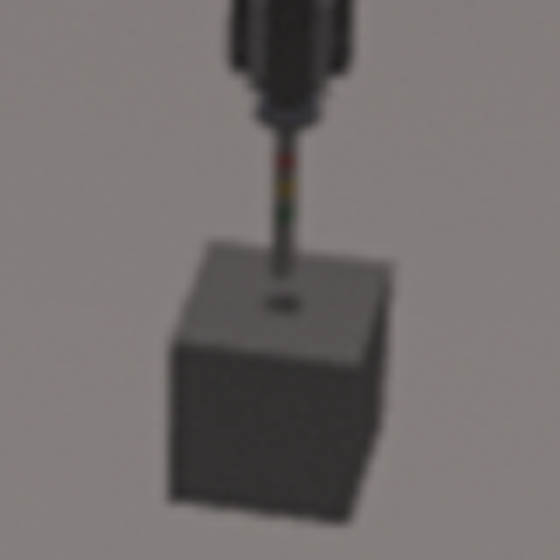

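Request:
move_arm([
  {"claw":-1,"delta_pos":[-0.0005,0.004,-0.0008],"turn":[0,0.002,0]},
  {"claw":-1,"delta_pos":[-0.0005,0.008,-0.0008],"turn":[0,0.002,0]},
  {"claw":-1,"delta_pos":[-0.0005,0.011,-0.0008],"turn":[0,0.002,0]},
  {"claw":-1,"delta_pos":[-0.0005,0.014,-0.0008],"turn":[0,0.002,0]},
  {"claw":-1,"delta_pos":[-0.0005,0.014,-0.0008],"turn":[0,0.002,0]},
])

```text
clock: 10.12
position: [0.4605, -0.2975, 0.1378]
ee_rot: [-1.571, 0.001, -0.001]
ft_force: [1.0, 0.4, -0.8]
grip_width: 0.0125
```

Request:
move_arm([
  {"claw":-1,"delta_pos":[0,0.003,0],"turn":[0,0,0]},
  {"claw":-1,"delta_pos":[0,0.006,0],"turn":[0,0,0]},
  {"claw":-1,"delta_pos":[0,0.006,0],"turn":[0,0,0]},
])

```text
clock: 10.37
position: [0.4601, -0.2972, 0.1311]
ee_rot: [-1.57, 0.002, -0.001]
ft_force: [0.5, 0.8, 0.0]
grip_width: 0.0124
```

Run:
```python
from h import *
go([.4607,-.2974,.0795])
```

```text
clk 10.37 pos [ 0.4601 -0.2972  0.1311] rot [-1.5703e+00  1.6000e-03 -5.0000e-04] F [0.47 0.83 0.03] w 0.0124 q [ 0.06  0.42  0.57  1.96 -0.29  0.84  0.78]
-> dpos [ 0.0006  0.0516 -0.0003] turn [-0.0005 -0.0005 -0.0016]
```

Request:
move_arm([
  {"claw":-1,"delta_pos":[0.0006,0.01,0],"turn":[0,0,-0.001]},
  {"claw":-1,"delta_pos":[0.0006,0.02,0],"turn":[0,0,-0.001]},
  {"claw":-1,"delta_pos":[0.0006,0.03,0],"turn":[0,0,-0.001]},
  {"claw":-1,"delta_pos":[0.0006,0.038,0],"turn":[0,0,-0.001]},
  {"claw":-1,"delta_pos":[0.0006,0.044,0],"turn":[0,0,-0.001]},
  {"claw":-1,"delta_pos":[0.0006,0.048,0],"turn":[0,0,-0.001]},
  {"claw":-1,"delta_pos":[0.0006,0.05,0],"turn":[0,0,-0.001]},
  {"claw":-1,"delta_pos":[0.0006,0.05,0],"turn":[0,0,-0.001]},
])

```text
clock: 11.03
position: [0.4605, -0.2971, 0.0806]
ee_rot: [-1.57, 0.001, -0.001]
ft_force: [-0.1, -0.3, -0.9]
grip_width: 0.0129
```

Run:
```python
from h import *
go([.4607,-.2974,.0795])
```

```text
clk 11.03 pos [ 0.4605 -0.2971  0.0806] rot [-1.5701e+00  1.3000e-03 -7.0000e-04] F [-0.13 -0.32 -0.91] w 0.0129 q [ 0.09  0.49  0.52  2.   -0.35  0.74  0.83]
-> dpos [ 0.0002  0.0011 -0.0003] turn [-0.0007 -0.0007 -0.0013]
```

Go 1.5 mm further, then open.

Request:
move_arm([
  {"claw":-1,"delta_pos":[0,0.001,0],"turn":[0,0,-0.001]},
  {"claw":-1,"delta_pos":[0,0.0017,0],"turn":[0,0,-0.001]},
  {"claw":-1,"delta_pos":[0,0.0017,0],"turn":[0,0,-0.001]},
  {"claw":0.0,"delta_pos":[0,0.001,0],"turn":[0,0,-0.001]},
  {"claw":0.0,"delta_pos":[0,0.001,0],"turn":[0,0,-0.001]},
  {"claw":0.0,"delta_pos":[0,0.001,0],"turn":[0,0,-0.001]},
  {"claw":0.0,"delta_pos":[0,0.001,0],"turn":[0,0,-0.001]},
  {"claw":0.0,"delta_pos":[0,0.001,0],"turn":[0,0,-0.001]},
])

```text
clock: 11.7
position: [0.4605, -0.2971, 0.0796]
ee_rot: [-1.57, 0.0, -0.001]
ft_force: [1.2, 1.0, 0.1]
grip_width: 0.043
```

Request:
move_arm([
  {"claw":0.0,"delta_pos":[0,-0.02,0],"turn":[0,0,0]},
  {"claw":0.0,"delta_pos":[0,-0.05,0],"turn":[0,0,0]},
  {"claw":0.0,"delta_pos":[0,-0.09,0],"turn":[0,0,0]},
  {"claw":0.0,"delta_pos":[0,-0.13,0],"turn":[0,0,0]},
  {"claw":0.0,"delta_pos":[0,-0.13,0],"turn":[0,0,0]},
])

```text
clock: 12.12
position: [0.4641, -0.3004, 0.217]
ee_rot: [-1.576, -0.013, -0.001]
ft_force: [0.9, -1.4, 0.3]
grip_width: 0.0422
```

Run:
```python
from h import *
go([.5498,.2607,.16],.086)
s=snap('side')
cv2.imwrite('pics/a12.png',cv2.resize(s['image'][90:190,320:420],None,fx=6,fy=6,interpolation=cv2.INTER_CUBIC)[...,::-1])
```

```text
clk 12.12 pos [ 0.4641 -0.3004  0.217 ] rot [-1.576e+00 -1.260e-02 -1.300e-03] F [ 0.93 -1.42  0.34] w 0.0422 q [ 0.    0.31  0.62  1.88 -0.21  1.    0.71]
-> dpos [0.0843 0.0552 0.5615] turn [ 0.0058 -0.0873  0.0124]
```

View pics/a12.png

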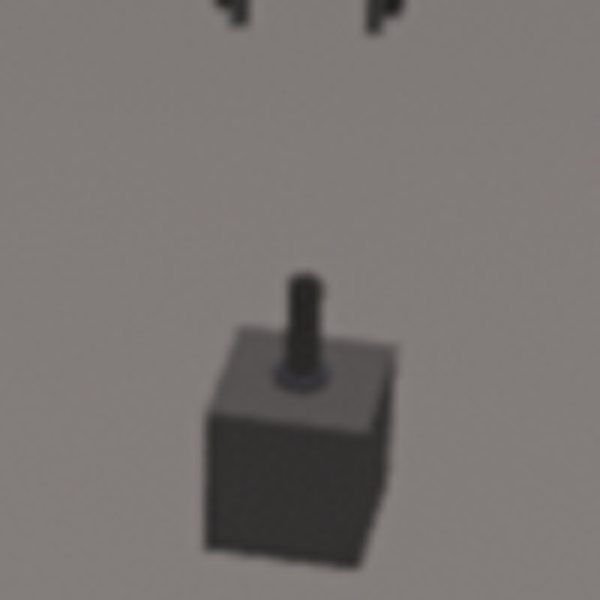

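Request:
move_arm([
  {"claw":0.0,"delta_pos":[0.084,0.0,0.561],"turn":[0.006,-0.087,0.012]},
  {"claw":0.0,"delta_pos":[0.084,0.0,0.561],"turn":[0.006,-0.087,0.012]},
  {"claw":0.0,"delta_pos":[0.084,0.0,0.561],"turn":[0.006,-0.087,0.012]},
  {"claw":0.0,"delta_pos":[0.084,0.0,0.561],"turn":[0.006,-0.087,0.012]},
  {"claw":0.0,"delta_pos":[0.084,0.0,0.561],"turn":[0.006,-0.087,0.012]},
  {"claw":0.0,"delta_pos":[0.084,0.0,0.561],"turn":[0.006,-0.087,0.012]},
  {"claw":0.0,"delta_pos":[0.084,0.0,0.561],"turn":[0.006,-0.087,0.012]},
  {"claw":0.0,"delta_pos":[0.084,0.0,0.561],"turn":[0.006,-0.087,0.012]},
])

```text
clock: 12.83
position: [0.5106, 0.0343, 0.2105]
ee_rot: [-1.568, 0.006, 0.086]
ft_force: [1.0, -0.8, 0.1]
grip_width: 0.0431
```

Run:
```python
from h import *
go([.5500,.2612,.16],.086)
```

```text
clk 12.83 pos [0.5106 0.0343 0.2105] rot [-1.5676  0.0056  0.0865] F [ 0.97 -0.81  0.13] w 0.0431 q [-0.53  0.23  0.45  1.96 -0.13  0.98  0.07]
-> dpos [0.0591 0.0509 0.2225] turn [-0.0032  0.0005 -0.0056]
```

Request:
move_arm([
  {"claw":0.0,"delta_pos":[0.059,0.02,0.222],"turn":[-0.003,0,-0.006]},
  {"claw":0.0,"delta_pos":[0.059,0.03,0.222],"turn":[-0.003,0,-0.006]},
  {"claw":0.0,"delta_pos":[0.059,0.05,0.222],"turn":[-0.003,0,-0.006]},
  {"claw":0.0,"delta_pos":[0.059,0.06,0.222],"turn":[-0.003,0,-0.006]},
  {"claw":0.0,"delta_pos":[0.059,0.07,0.222],"turn":[-0.003,0,-0.006]},
  {"claw":0.0,"delta_pos":[0.059,0.08,0.222],"turn":[-0.003,0,-0.006]},
  {"claw":0.0,"delta_pos":[0.059,0.08,0.222],"turn":[-0.003,0,-0.006]},
  {"claw":0.0,"delta_pos":[0.059,0.08,0.222],"turn":[-0.003,0,-0.006]},
])

```text
clock: 13.5
position: [0.5472, 0.2625, 0.127]
ee_rot: [-1.573, 0.006, 0.091]
ft_force: [0.2, -0.8, -0.3]
grip_width: 0.0428
```

Run:
```python
from h import *
go([.5500,.2612,.047],.086)
s=snap('side')
cv2.imwrite('pics/a13.png',cv2.resize(s['image'][250:430,230:360],None,fx=4,fy=4,interpolation=cv2.INTER_CUBIC)[...,::-1])
go([.5500,.2612,.047],.086)
```

```text
clk 13.50 pos [0.5472 0.2625 0.127 ] rot [-1.5732  0.0059  0.091 ] F [ 0.22 -0.84 -0.34] w 0.0428 q [-0.76  0.48  0.33  1.82 -0.2   0.88 -0.25]
-> dpos [ 0.0032  0.08   -0.0014] turn [ 0.0024  0.005  -0.0059]
clk 13.55 pos [0.5486 0.2604 0.1287] rot [-1.573   0.0031  0.0876] F [ 0.25 -1.2  -0.96] w 0.0422 q [-0.76  0.48  0.34  1.82 -0.2   0.88 -0.25]
-> dpos [0.0017 0.0817 0.0008] turn [ 0.0022  0.0016 -0.0031]
```

View pics/a13.png

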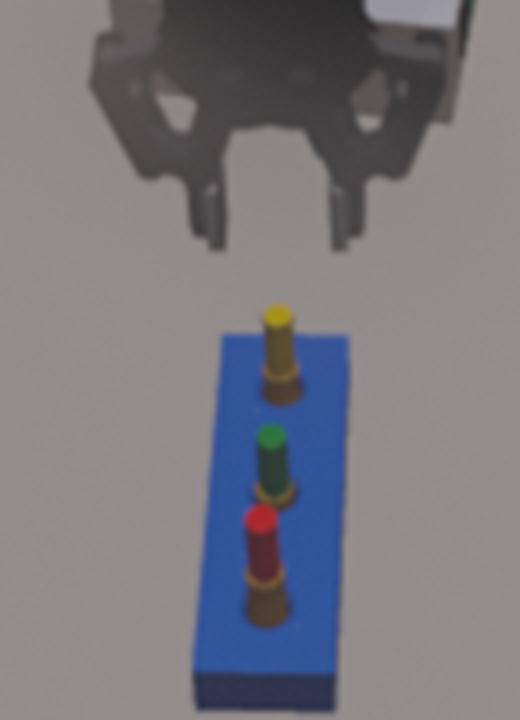

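Request:
move_arm([
  {"claw":0.0,"delta_pos":[0.0017,0.03,0.0008],"turn":[0.002,0.001,-0.003]},
  {"claw":0.0,"delta_pos":[0.0017,0.055,0.0008],"turn":[0.002,0.001,-0.003]},
  {"claw":0.0,"delta_pos":[0.0017,0.072,0.0008],"turn":[0.002,0.001,-0.003]},
  {"claw":0.0,"delta_pos":[0.0017,0.081,0.0008],"turn":[0.002,0.001,-0.003]},
  {"claw":0.0,"delta_pos":[0.0017,0.081,0.0008],"turn":[0.002,0.001,-0.003]},
  {"claw":0.0,"delta_pos":[0.0017,0.081,0.0008],"turn":[0.002,0.001,-0.003]},
  {"claw":0.0,"delta_pos":[0.0017,0.081,0.0008],"turn":[0.002,0.001,-0.003]},
], grip_force=80)

```text
clock: 14.13
position: [0.5512, 0.2609, 0.0493]
ee_rot: [-1.57, -0.002, 0.085]
ft_force: [0.5, 0.8, -0.3]
grip_width: 0.0426
```

Run:
```python
from h import *
go([.5500,.2612,.0475],.086)
s=snap('side')
cv2.imwrite('pics/a14.png',cv2.resize(s['image'][280:400,260:340],None,fx=5,fy=5,interpolation=cv2.INTER_CUBIC)[...,::-1])
```

```text
clk 14.13 pos [0.5512 0.2609 0.0493] rot [-1.5701 -0.0025  0.0855] F [ 0.48  0.76 -0.34] w 0.0426 q [-0.73  0.58  0.3   1.86 -0.25  0.73 -0.21]
-> dpos [-0.0012  0.0018  0.0004] turn [-0.0007 -0.0005  0.0025]
```

View pics/a14.png

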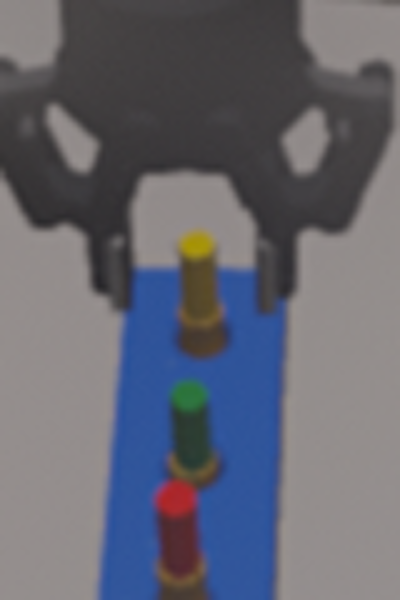

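Request:
move_arm([
  {"claw":0.0,"delta_pos":[-0.0015,0.0018,0.0004],"turn":[0,0,0.0025]},
  {"claw":0.0,"delta_pos":[-0.0015,0.0018,0.0004],"turn":[0,0,0.0025]},
  {"claw":-1,"delta_pos":[-0.0015,0.0018,0.0004],"turn":[0,0,0.0025]},
  {"claw":-1,"delta_pos":[-0.0015,0.0018,0.0004],"turn":[0,0,0.0025]},
  {"claw":-1,"delta_pos":[-0.0015,0.0018,0.0004],"turn":[0,0,0.0025]},
  {"claw":-1,"delta_pos":[-0.0015,0.0018,0.0004],"turn":[0,0,0.0025]},
  {"claw":-1,"delta_pos":[-0.0015,0.0018,0.0004],"turn":[0,0,0.0025]},
  {"claw":-1,"delta_pos":[-0.0015,0.0018,0.0004],"turn":[0,0,0.0025]},
], grip_force=80)

```text
clock: 14.85
position: [0.5499, 0.2616, 0.048]
ee_rot: [-1.569, -0.001, 0.086]
ft_force: [0.0, -0.4, 4.5]
grip_width: 0.0108
```

Run:
```python
from h import *
go([.5500,.2612,.16],.086)
```

```text
clk 14.85 pos [0.5499 0.2616 0.048 ] rot [-1.5695e+00 -7.0000e-04  8.5800e-02] F [ 0.03 -0.4   4.5 ] w 0.0108 q [-0.73  0.58  0.3   1.86 -0.25  0.73 -0.21]
-> dpos [ 1.00e-04 -1.12e-01 -3.00e-04] turn [-0.0013 -0.0002  0.0007]
```

Request:
move_arm([
  {"claw":-1,"delta_pos":[0,-0.015,0],"turn":[-0.001,0,0]},
  {"claw":-1,"delta_pos":[0,-0.035,0],"turn":[-0.001,0,0]},
  {"claw":-1,"delta_pos":[0,-0.06,0],"turn":[-0.001,0,0]},
  {"claw":-1,"delta_pos":[0,-0.09,0],"turn":[-0.001,0,0]},
  {"claw":-1,"delta_pos":[0,-0.12,0],"turn":[-0.001,0,0]},
  {"claw":-1,"delta_pos":[0,-0.13,0],"turn":[-0.001,0,0]},
  {"claw":-1,"delta_pos":[0,-0.13,0],"turn":[-0.001,0,0]},
])

```text
clock: 15.43
position: [0.5514, 0.2621, 0.1806]
ee_rot: [-1.568, -0.006, 0.086]
ft_force: [0.6, 0.3, -0.7]
grip_width: 0.01
```

Run:
```python
from h import *
go([.539,-.0072,.16],0)
```

```text
clk 15.43 pos [0.5514 0.2621 0.1806] rot [-1.568  -0.0057  0.0859] F [ 0.64  0.35 -0.72] w 0.0100 q [-0.78  0.42  0.36  1.77 -0.17  0.98 -0.27]
-> dpos [-0.0355  0.0196 -0.2673] turn [-0.003   0.0859  0.0055]
```

Request:
move_arm([
  {"claw":-1,"delta_pos":[-0.0355,0,-0.267],"turn":[-0.003,0.086,0.0055]},
  {"claw":-1,"delta_pos":[-0.0355,0,-0.267],"turn":[-0.003,0.086,0.0055]},
  {"claw":-1,"delta_pos":[-0.0355,0,-0.267],"turn":[-0.003,0.086,0.0055]},
  {"claw":-1,"delta_pos":[-0.0355,0,-0.267],"turn":[-0.003,0.086,0.0055]},
  {"claw":-1,"delta_pos":[-0.0355,0,-0.267],"turn":[-0.003,0.086,0.0055]},
  {"claw":-1,"delta_pos":[-0.0355,0,-0.267],"turn":[-0.003,0.086,0.0055]},
  {"claw":-1,"delta_pos":[-0.0355,0,-0.267],"turn":[-0.003,0.086,0.0055]},
  {"claw":-1,"delta_pos":[-0.0355,0,-0.267],"turn":[-0.003,0.086,0.0055]},
])

```text
clock: 16.1
position: [0.5369, -0.0137, 0.1779]
ee_rot: [-1.574, 0.003, -0.01]
ft_force: [-0.4, -0.0, -1.6]
grip_width: 0.0106
```

Run:
```python
from h import *
go([.539,-.0072,.13],0)
```

```text
clk 16.10 pos [ 0.5369 -0.0137  0.1779] rot [-1.5739  0.0033 -0.0101] F [-0.38 -0.04 -1.61] w 0.0106 q [-0.43  0.32  0.47  1.94 -0.17  0.92  0.11]
-> dpos [0.0022 0.0479 0.0066] turn [ 0.0031 -0.0101 -0.0033]
```

Request:
move_arm([
  {"claw":-1,"delta_pos":[0.0022,0.015,0.0066],"turn":[0.003,-0.01,-0.003]},
  {"claw":-1,"delta_pos":[0.0022,0.035,0.0066],"turn":[0.003,-0.01,-0.003]},
  {"claw":-1,"delta_pos":[0.0022,0.05,0.0066],"turn":[0.003,-0.01,-0.003]},
  {"claw":-1,"delta_pos":[0.0022,0.054,0.0066],"turn":[0.003,-0.01,-0.003]},
  {"claw":-1,"delta_pos":[0.0022,0.054,0.0066],"turn":[0.003,-0.01,-0.003]},
  {"claw":-1,"delta_pos":[0.0022,0.054,0.0066],"turn":[0.003,-0.01,-0.003]},
  {"claw":-1,"delta_pos":[0.0022,0.054,0.0066],"turn":[0.003,-0.01,-0.003]},
])

```text
clock: 16.68
position: [0.5395, -0.0069, 0.1243]
ee_rot: [-1.571, -0.001, 0.0]
ft_force: [0.2, 0.4, -0.6]
grip_width: 0.0109
```

Run:
```python
from h import *
go([.539,-.0072,.113],0)
s=snap('side')
cv2.imwrite('pics/a15.png',cv2.resize(s['image'][180:250,280:370],None,fx=8,fy=8,interpolation=cv2.INTER_CUBIC)[...,::-1])
o=r.observe();p=o['position']
for dy,z in((0,0),(.005,0),(.008,.003),(.008,.036)):
    print((proj(s,[p[0],p[1]+dy,p[2]-.042+z])+.5-[280,180])*8)
print((proj(s,[p[0],p[1],.07])+.5-[280,180])*8)
```

```text
clk 16.68 pos [ 0.5395 -0.0069  0.1243] rot [-1.5708e+00 -6.0000e-04  4.0000e-04] F [ 0.16  0.38 -0.63] w 0.0109 q [-0.41  0.39  0.43  1.98 -0.22  0.81  0.15]
-> dpos [-0.0005  0.0113 -0.0003] turn [0.     0.0004 0.0006]
[348.59395022 352.38359049]
[346.37839652 365.21741879]
[344.88323475 363.66319851]
[343.09702908 259.45291409]
[349.230716  391.0408328]
```

View pics/a15.png

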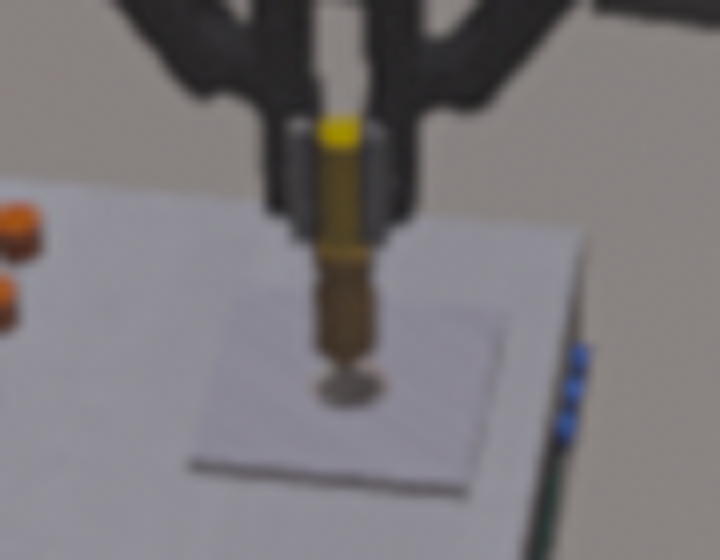

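Request:
move_arm([
  {"claw":-1,"delta_pos":[-0.0013,0.004,0],"turn":[0,0,0]},
  {"claw":-1,"delta_pos":[-0.0013,0.008,0],"turn":[0,0,0]},
  {"claw":-1,"delta_pos":[-0.0013,0.011,0],"turn":[0,0,0]},
  {"claw":-1,"delta_pos":[-0.0013,0.014,0],"turn":[0,0,0]},
  {"claw":-1,"delta_pos":[-0.0013,0.016,0],"turn":[0,0,0]},
  {"claw":-1,"delta_pos":[-0.0013,0.016,0],"turn":[0,0,0]},
])

```text
clock: 17.23
position: [0.539, -0.0081, 0.109]
ee_rot: [-1.572, -0.003, -0.0]
ft_force: [0.3, -1.9, 2.9]
grip_width: 0.0105
```

Run:
```python
from h import *
go([.538,-.0072,.103],0)
print(r.observe()['wrist_torque'])
s=snap('side')
cv2.imwrite('pics/a16.png',cv2.resize(s['image'][180:250,280:370],None,fx=8,fy=8,interpolation=cv2.INTER_CUBIC)[...,::-1])
```

```text
clk 17.23 pos [ 0.539  -0.0081  0.109 ] rot [-1.5719e+00 -2.6000e-03 -4.0000e-04] F [ 0.31 -1.94  2.93] w 0.0105 q [-0.4   0.41  0.43  2.   -0.24  0.77  0.17]
-> dpos [-0.001   0.0059  0.0009] turn [ 0.0011 -0.0004  0.0026]
[-0.53559636  0.0065574  -0.0150489 ]
```

View pics/a16.png

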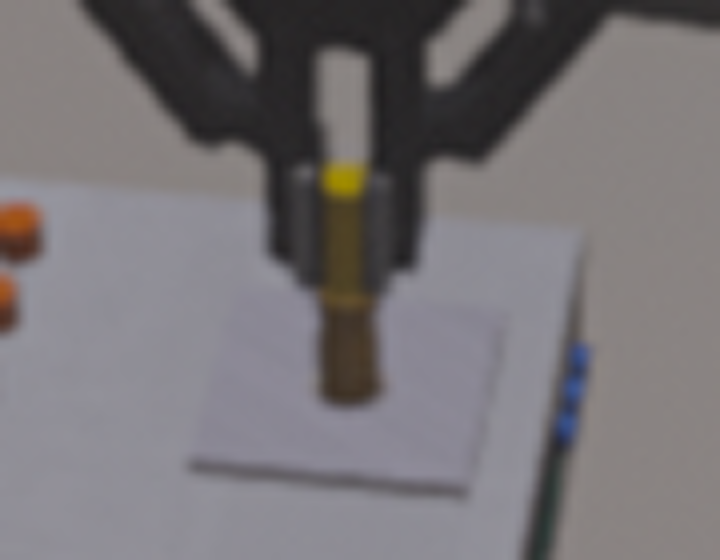

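Request:
move_arm([
  {"claw":-1,"delta_pos":[0,0.001,-0.001],"turn":[0.001,0,0.002]},
  {"claw":-1,"delta_pos":[0,0.002,-0.001],"turn":[0.001,0,0.002]},
  {"claw":-1,"delta_pos":[0,0.003,-0.001],"turn":[0.001,0,0.002]},
  {"claw":-1,"delta_pos":[0,0.004,-0.001],"turn":[0.001,0,0.002]},
  {"claw":-1,"delta_pos":[0,0.004,-0.001],"turn":[0.001,0,0.002]},
])

```text
clock: 17.7
position: [0.5388, -0.0091, 0.1046]
ee_rot: [-1.571, -0.0, -0.0]
ft_force: [-0.0, -0.5, -1.9]
grip_width: 0.0105
```

Run:
```python
from h import *
go([.539,-.0085,.103],0)
print(r.observe()['wrist_torque'])
```

```text
clk 17.70 pos [ 0.5388 -0.0091  0.1046] rot [-1.571e+00 -2.000e-04 -3.000e-04] F [-0.03 -0.46 -1.88] w 0.0105 q [-0.39  0.42  0.42  2.   -0.24  0.77  0.17]
-> dpos [0.0002 0.0016 0.0006] turn [ 0.0002 -0.0003  0.0002]
[-0.22037613 -0.13463514 -0.04538477]
```

Request:
move_arm([
  {"claw":-1,"delta_pos":[0,0.0015,0],"turn":[0,0,0]},
  {"claw":-1,"delta_pos":[0,0.003,0],"turn":[0,0,0]},
  {"claw":-1,"delta_pos":[0,0.0045,0],"turn":[0,0,0]},
  {"claw":-1,"delta_pos":[0,0.006,0],"turn":[0,0,0]},
  {"claw":-1,"delta_pos":[0,0.007,0],"turn":[0,0,0]},
  {"claw":-1,"delta_pos":[0,0.008,0],"turn":[0,0,0]},
  {"claw":-1,"delta_pos":[0,0.009,0],"turn":[0,0,0]},
  {"claw":-1,"delta_pos":[0,0.009,0],"turn":[0,0,0]},
])

```text
clock: 18.37
position: [0.5395, -0.0093, 0.0964]
ee_rot: [-1.571, -0.002, -0.001]
ft_force: [-0.1, -1.1, 4.5]
grip_width: 0.0102
```

Run:
```python
from h import *
go([.539,-.0091,.08],0)
print(r.observe()['wrist_torque'])
```

```text
clk 18.37 pos [ 0.5395 -0.0093  0.0964] rot [-1.5707e+00 -1.8000e-03 -8.0000e-04] F [-0.14 -1.14  4.51] w 0.0102 q [-0.39  0.43  0.42  2.01 -0.25  0.75  0.18]
-> dpos [-0.0005  0.0164  0.0002] turn [-0.0001 -0.0008  0.0018]
[-0.3320652   0.14329267 -0.01047516]
```

Request:
move_arm([
  {"claw":-1,"delta_pos":[0,0.002,0],"turn":[0,0,0.002]},
  {"claw":-1,"delta_pos":[0,0.004,0],"turn":[0,0,0.002]},
  {"claw":-1,"delta_pos":[0,0.006,0],"turn":[0,0,0.002]},
  {"claw":-1,"delta_pos":[0,0.008,0],"turn":[0,0,0.002]},
  {"claw":-1,"delta_pos":[0,0.01,0],"turn":[0,0,0.002]},
  {"claw":-1,"delta_pos":[0,0.012,0],"turn":[0,0,0.002]},
  {"claw":-1,"delta_pos":[0,0.014,0],"turn":[0,0,0.002]},
  {"claw":-1,"delta_pos":[0,0.015,0],"turn":[0,0,0.002]},
])

```text
clock: 19.03
position: [0.5396, -0.0094, 0.0817]
ee_rot: [-1.571, -0.0, -0.001]
ft_force: [-0.6, 0.2, 6.1]
grip_width: 0.0105
```

Run:
```python
from h import *
go([.539,-.0091,.0762],0)
s=snap('side')
cv2.imwrite('pics/a17.png',cv2.resize(s['image'][180:250,280:370],None,fx=8,fy=8,interpolation=cv2.INTER_CUBIC)[...,::-1])
```

```text
clk 19.03 pos [ 0.5396 -0.0094  0.0817] rot [-1.5705e+00 -1.0000e-04 -1.1000e-03] F [-0.63  0.17  6.06] w 0.0105 q [-0.38  0.46  0.41  2.01 -0.27  0.72  0.19]
-> dpos [-0.0006  0.0055  0.0003] turn [-0.0003 -0.0011  0.0001]
```

View pics/a17.png

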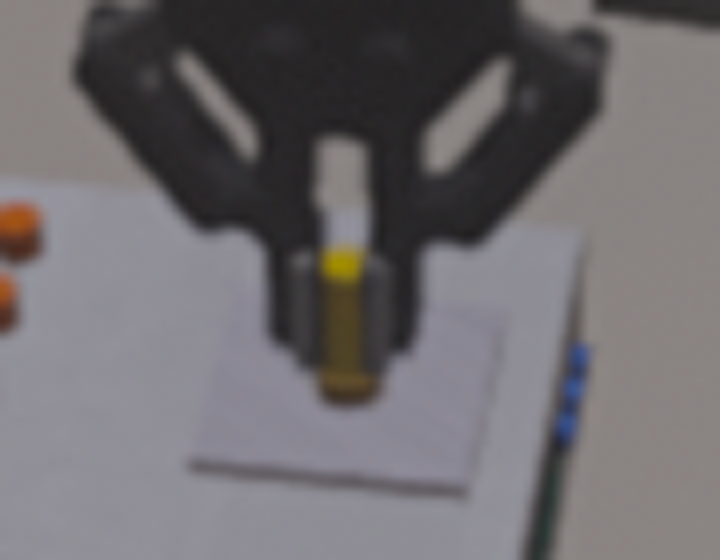

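Request:
move_arm([
  {"claw":-1,"delta_pos":[0,0.0015,0],"turn":[0,0,0]},
  {"claw":-1,"delta_pos":[0,0.003,0],"turn":[0,0,0]},
  {"claw":-1,"delta_pos":[0,0.0045,0],"turn":[0,0,0]},
  {"claw":-1,"delta_pos":[0,0.0055,0],"turn":[0,0,0]},
  {"claw":-1,"delta_pos":[0,0.0062,0],"turn":[0,0,0]},
  {"claw":-1,"delta_pos":[0,0.0068,0],"turn":[0,0,0]},
  {"claw":-1,"delta_pos":[0,0.0068,0],"turn":[0,0,0]},
])

```text
clock: 19.67
position: [0.5395, -0.0096, 0.0759]
ee_rot: [-1.57, 0.001, -0.001]
ft_force: [-5.1, -2.1, 14.1]
grip_width: 0.0103
```

Run:
```python
from h import *
go([.539,-.0091,.0762],0)
s=snap('side')
cv2.imwrite('pics/a18.png',cv2.resize(s['image'][180:250,280:370],None,fx=8,fy=8,interpolation=cv2.INTER_CUBIC)[...,::-1])
```

```text
clk 19.67 pos [ 0.5395 -0.0096  0.0759] rot [-1.5699e+00  7.0000e-04 -1.2000e-03] F [-5.13 -2.12 14.13] w 0.0103 q [-0.37  0.47  0.4   2.02 -0.27  0.71  0.2 ]
-> dpos [-0.0005 -0.0003  0.0004] turn [-0.0009 -0.0012 -0.0007]
```

View pics/a18.png

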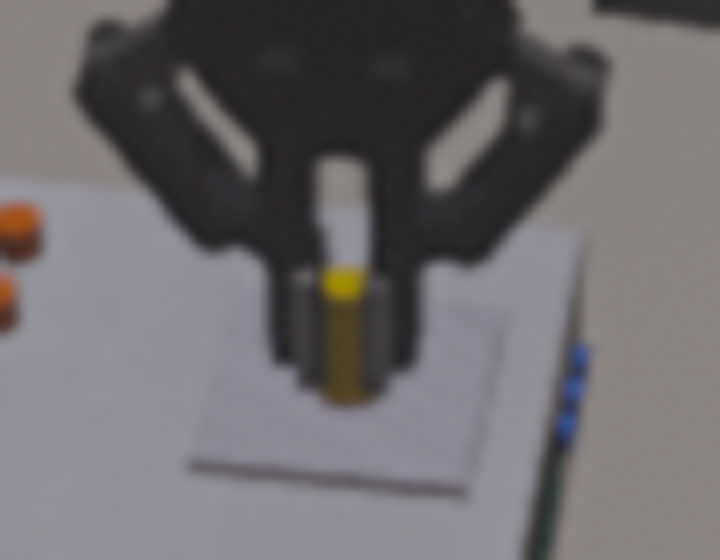

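Request:
move_arm([
  {"claw":-1,"delta_pos":[0,0.0005,0],"turn":[0,0,0]},
  {"claw":0.0,"delta_pos":[0,0.0005,0],"turn":[0,0,0]},
  {"claw":0.0,"delta_pos":[0,0.0005,0],"turn":[0,0,0]},
  {"claw":0.0,"delta_pos":[0,0.0,0],"turn":[0,0,0]},
  {"claw":0.0,"delta_pos":[0,0,0],"turn":[0,0,0]},
  {"claw":0.0,"delta_pos":[0,0,0],"turn":[0,0,0]},
])

```text
clock: 20.22
position: [0.5394, -0.0092, 0.0756]
ee_rot: [-1.57, 0.001, -0.001]
ft_force: [-0.6, 1.4, -0.4]
grip_width: 0.0426
```

Request:
move_arm([
  {"claw":0.0,"delta_pos":[0,-0.02,0],"turn":[0,0,0]},
  {"claw":0.0,"delta_pos":[0,-0.05,0],"turn":[0,0,0]},
  {"claw":0.0,"delta_pos":[0,-0.09,0],"turn":[0,0,0]},
  {"claw":0.0,"delta_pos":[0,-0.13,0],"turn":[0,0,0]},
  {"claw":0.0,"delta_pos":[0,-0.15,0],"turn":[0,0,0]},
  {"claw":0.0,"delta_pos":[0,-0.15,0],"turn":[0,0,0]},
  {"claw":0.0,"delta_pos":[0,-0.15,0],"turn":[0,0,0]},
])

```text
clock: 20.8
position: [0.5401, -0.0092, 0.2266]
ee_rot: [-1.569, -0.002, -0.001]
ft_force: [-0.4, 0.4, -1.2]
grip_width: 0.0429
```

Run:
```python
from h import *
go([.45,.15,.25],0)
s=snap('side','a20')
cv2.imwrite('pics/a19.png',cv2.resize(s['image'][180:250,280:370],None,fx=8,fy=8,interpolation=cv2.INTER_CUBIC)[...,::-1])
for z in(.07,.104):
  for dy in(0,.0065,.008): print(z,dy,(proj(s,[.539,-.0091+dy,z])+.5-[280,180])*8)
```

```text
clk 20.80 pos [ 0.5401 -0.0092  0.2266] rot [-1.5689e+00 -1.6000e-03 -6.0000e-04] F [-0.4   0.42 -1.15] w 0.0429 q [-0.45  0.26  0.48  1.88 -0.14  1.02  0.09]
-> dpos [-0.0902 -0.0232  0.1592] turn [-0.0019 -0.0006  0.0016]
0.07 0 [352.48436738 385.77701245]
0.07 0.0065 [349.63963658 402.47745065]
0.07 0.008 [348.97994971 406.3502459 ]
0.104 0 [350.80783105 280.31457919]
0.104 0.0065 [347.90446255 296.8931607 ]
0.104 0.008 [347.23111792 300.73803907]
```

View pics/a19.png

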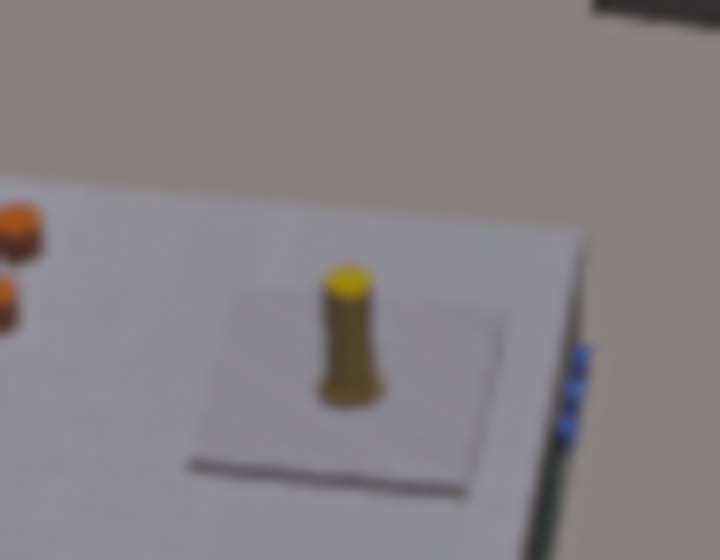

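View pics/a20.png

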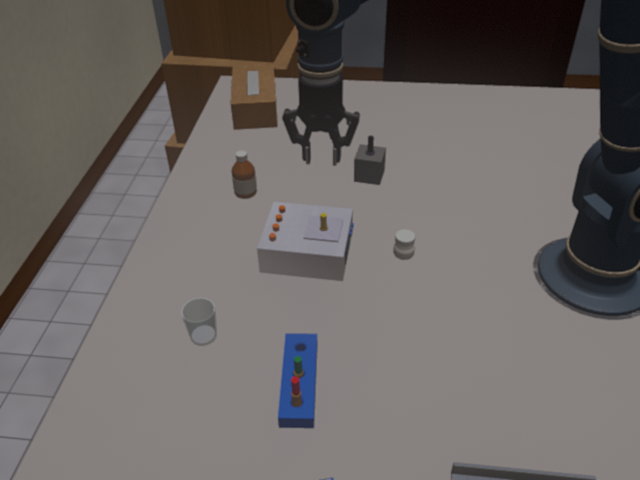

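```bash
python3 -c "
from bench import r
print(r.hand_in()); print(r.observe()['clock'])"
```

```text
the job is handed in; nothing more can be done
None
the job is handed in; nothing more can be done
```

The well is 36 mm deep. The yellow insert is seated in it, the depth rod is back upright in its stand, and the job is handed in.

- **Measuring the well:** I lowered the rod until it touched the floor with about 6 N. The arm position gave a depth of about 36.3 mm, and the yellow band was level with the block's top.
- **Seating the insert:** I pushed the yellow insert past the sprung balls until the force rose to about 14 N. The arm was then at the height expected for a seated insert, to within 0.1 mm.
- **Last checks:** In the final side picture, the grip top stands 106 px above the well mouth; flush would be about 105.5 px. The picture also shows the rod hanging by its collar, and the red and green inserts, bottle, beaker and jar where they were. The gripper was clear of everything at about 21 s of the 67 s allowed.
- **Disagreement:** The two cameras differed by 1–4 mm in y. I aligned the rod and insert by the side view and by feel; the insert foot touched the well's chamfer lightly (about 3 N) and I corrected by 1 mm.

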